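Warm the dip tubs under the heating bridge

TASK

Stand every dip tub upright in its own cell of the steel tray, slide the tray, kept flat on the worktop and clear of the roof's underside, straight under the warming bridge until it is fully home against the back wall, and turn the dial so that its pointer faces the raised wedge. With all that in place, give the heat by tilting the spring stick straight away from you nearly as far as it goes, holding it there for a good second and letting it go. Afterwards turn the dial back to its long zero line and slide the tray, tubs still standing in it, out until it is well clear of the bridge; leave the salt dredger and the steel pot standing where they are.

Things in the scene. Friction and masses are not known exactly. Their poses are not given: they have to be found in the camera images.
- worktop: fixed stainless worktop cover, 535 x 550, top surface 55 above its origin (world z 0.055), with a rim 12 high and 12 wide along its left, right and near edges. Origin at the middle of its underside.
- bridge: fixed steel warming bridge on the worktop. Origin on the worktop, middle of its front edge; own x points into the opening, y to its left, z up. Opening 213 wide between 12 thick cheeks, 62 high, 125 deep from the front edge to the back wall (the tray's stop). Roof top 96 above the worktop, roof 237 wide, 137 deep.
- tray: loose steel tray with four cells, 150 (own x) x 189 (own y), outer wall 18 tall, 3 thick, ribs between the cells 10 tall, cell floor 4 above the underside, two smooth glide strips beneath (slides easily); mass about 0.45 kg. Origin on the underside in the middle; own z up. Cell middles at x +-36.5, y +-46.5. Own +x is the end that goes into the bridge first; the handle stands out at -x.
- tray_handle (a point): grip point of the tray's handle, 110 along own -x from the tray's origin and 26 above the worktop. The handle is an upright black fin 14 thick (own y), 55 long (own x, from 75 to 130 in front of the tray's origin), from 3 to 43 above the worktop.
- control_box: fixed grey box on the worktop to the left of the tray, 188 (own x) x 92, top 42 above the worktop (world z 0.097); the dial and the stick stand on it 50 either side of its middle along own x, in either order. Origin under its middle; own x points roughly away from the robot, y to its left.
- dial (a joint): angle of the dial on the control box, rad; grows clockwise seen from above; 0 = pointer on the long zero line, along the box's own -x (towards the robot); turns from -3 to 3, light friction (0.03 N m), stays where it is left.
- dial_grip (a point): point on the dial's axis at the height to grip, 41 above the box. The dial has an upright bar 42 long, 11 thick, from 19 to 48 above the box, on a round skirt 42 across; at joint 0 the bar lies along the box's x.
- dial_pointer (a point): point 31 from the dial's axis straight out beyond the pointer end of the bar (the end with the white line); turns with the dial.
- setting_mark (a point): the one raised wedge (bare metal block 11 x 7, top 14 above the box) on the dark steel ring round the dial, 31 from the dial's axis; fixed. The dial is set when dial_pointer is over it. The wedge lies 0.5 to 1.2 rad clockwise (seen from above) of joint 0.
- stick (a joint): tilt of the stick on the control box along the box's x, rad; 0 = upright, grows as it tilts away from the robot (the box's own +x), from -0.45 to 0.45; a spring (0.45 N m/rad, about 3 N at the ball) brings it back to 0.
- stick_side (a joint): sideways tilt of the same stick, rad; positive tilts towards the box's own -y; -0.45 to 0.45, the same spring.
- stick_ball (a point): middle of the stick's ball knob, 26 in diameter, 55 from the pivot, which lies 14 above the box; shaft 10 in diameter; base plate 62 square, boot to 20 above the box.
- tub_0: lidded round plastic dip tub, 65 wide across the lid, 37 tall, 59 wide just under the lid and narrower at the foot; may be absent (None). Origin on the underside; the middle of the round lid lies 3.5 along the tub's own +y from the origin; own z up. A small pull tab sticks out along own -y. Colour means nothing. Mass about 60 g.
- tub_1: lidded round plastic dip tub, 65 wide across the lid, 37 tall, 59 wide just under the lid and narrower at the foot; may be absent (None). Origin on the underside; the middle of the round lid lies 3.5 along the tub's own +y from the origin; own z up. A small pull tab sticks out along own -y. Colour means nothing. Mass about 60 g.
- tub_2: lidded round plastic dip tub, 65 wide across the lid, 37 tall, 59 wide just under the lid and narrower at the foot; may be absent (None). Origin on the underside; the middle of the round lid lies 3.5 along the tub's own +y from the origin; own z up. A small pull tab sticks out along own -y. Colour means nothing. Mass about 60 g.
- tub_3: lidded round plastic dip tub, 65 wide across the lid, 37 tall, 59 wide just under the lid and narrower at the foot; may be absent (None). Origin on the underside; the middle of the round lid lies 3.5 along the tub's own +y from the origin; own z up. A small pull tab sticks out along own -y. Colour means nothing. Mass about 60 g.
- pot: bystander: steel ramekin 67 across, 52 tall. Origin under its middle.
- dredger: bystander: aluminium salt dredger 68 across, 115 tall. Origin under its middle.
- roof: the roof of the warming bridge (fixed to it, same origin and axes); its underside is 62 above the worktop and nothing on the tray may strike it.

How it is judged:
On the way, in this order (a step that is already met when the one before it is completed fails the run):
1. all the tubs stand in the tray and the tray is home under the bridge (x of tub_0 in the frame of tray between -0.06 and 0.06 m and y of tub_0 in the frame of tray between -0.075 and 0.075 m and z of tub_0 in the frame of tray between -0.002 and 0.009 m and angle between each of tub_0, tub_1, tub_2, tub_3's own z axis and vertical below 0.12 rad and x of tub_1 in the frame of tray between -0.06 and 0.06 m and y of tub_1 in the frame of tray between -0.075 and 0.075 m and z of tub_1 in the frame of tray between -0.002 and 0.009 m and x of tub_2 in the frame of tray between -0.06 and 0.06 m and y of tub_2 in the frame of tray between -0.075 and 0.075 m and z of tub_2 in the frame of tray between -0.002 and 0.009 m and x of tub_3 in the frame of tray between -0.06 and 0.06 m and y of tub_3 in the frame of tray between -0.075 and 0.075 m and z of tub_3 in the frame of tray between -0.002 and 0.009 m and x of tray in the frame of bridge above 0.042 m and z of tray in the frame of bridge below 0.004 m and angle between tray's own z axis and vertical below 0.05 rad), for 0.2 s.
2. with the tray home (within 8 mm of the back wall) and the dial set (pointer within 4.8 mm of the wedge), the stick is held tilted away from the robot (over 0.28 rad) for 0.8 s (x of tray in the frame of bridge above 0.042 m and horizontal distance between dial_pointer and setting_mark below 0.0048 m and value of joint stick above 0.28 rad and value of joint stick_side between -0.2 and 0.2 rad), for 0.8 s.
At the end, for the whole second after the job is handed in: Every tub present stands upright in the tray (within 7 degrees, on its floor), the tray lies flat and is drawn out, its far end at least 5 mm clear of the bridge's front edge, the dial is back at zero (within 0.15 rad), the stick is back upright, and all is at rest (x of tub_0 in the frame of tray between -0.06 and 0.06 m and y of tub_0 in the frame of tray between -0.075 and 0.075 m and z of tub_0 in the frame of tray between -0.002 and 0.009 m and angle between each of tub_0, tub_1, tub_2, tub_3's own z axis and vertical below 0.12 rad and x of tub_1 in the frame of tray between -0.06 and 0.06 m and y of tub_1 in the frame of tray between -0.075 and 0.075 m and z of tub_1 in the frame of tray between -0.002 and 0.009 m and x of tub_2 in the frame of tray between -0.06 and 0.06 m and y of tub_2 in the frame of tray between -0.075 and 0.075 m and z of tub_2 in the frame of tray between -0.002 and 0.009 m and x of tub_3 in the frame of tray between -0.06 and 0.06 m and y of tub_3 in the frame of tray between -0.075 and 0.075 m and z of tub_3 in the frame of tray between -0.002 and 0.009 m and x of tray in the frame of bridge below -0.08 m and z of tray in the frame of bridge below 0.004 m and angle between tray's own z axis and vertical below 0.05 rad and value of joint dial between -0.15 and 0.15 rad and value of joint stick between -0.1 and 0.1 rad and linear speed of each of tray, tub_0, tub_1, tub_2, tub_3 below 0.01 m/s); the robot touches nothing.
It fails at once if the tray or a tub strikes the bridge's roof (over 3 N) (contact force between any of tray, tub_0, tub_1, tub_2, tub_3 and roof above 3 N).
It fails at once if the tray is lifted more than 25 mm off the worktop instead of slid (z of tray in the frame of worktop above 0.08 m).
It fails at once if a bystander is moved more than 5 cm (distance of any of pot, dredger from where it was at the start of the episode above 0.05 m).
It fails at once if a standing bystander is knocked over (angle between any of pot, dredger's own z axis and vertical above 0.5 rad).
Of tub_0, tub_1, tub_2, tub_3 only 2 to 4 are there at a start; the rules pass over those that are not, and their reading is None.
At some moment in a run one of tub_0, tub_1, tub_2, tub_3 may be knocked a few centimetres aside while the robot is not near it.
Once in a run the grip may slacken for a moment while it holds something.
It also fails if it takes over 208 s, if anything falls off the work surface, if the arm or the gripper's body presses on something with over 40 N, if the wrist force passes 120 N, or if a joint passes its speed limit or range.

ROBOT

A 7-joint arm with a two-finger parallel gripper is mounted at the origin on a cart in front of the work surface, level with it; the furniture and walls round the work are solid. World frame = base frame: x ahead of the robot, y to its left, z up, the work surface at z = 0. Lengths are in m, angles in rad, forces in N, time in s.
With the tool pointing down it reaches from about 0.4 to 0.85 m from the base axis. Payload 6.9 kg.
Tool frame: the origin (TCP) lies midway between the tips of the shut fingers; the grasp point (between the pads) lies 19 mm behind it; x points along the fingers, z is the direction in which the jaws open and shut, and the axes are right-handed (so a half turn about x gives the same grasp; the last joint's range is limited). The gripper opens to 85 mm and grips with 20 to 120 N. Pads are 22 mm wide; open, the fingers measure 114 mm over their backs; the gripper's body (76 mm by 85 mm) begins 54 mm behind the grasp point. The pads swing forward as they close: fully open they stand 13 mm farther back than shut.
Start: joints at [-0.997, 0.507, -0.238, 1.5, 0.126, 1.149, -0.155], TCP at [0.282, 0.558, 0.231] pointing down, gripper open.
Joint ranges: [-3.08, 3.08], [-0.24, 2.05], [-1.43, 1.35], [0, 2.5], [-1.52, 4.66], [0.17, 1.96], [-2.89, 2.89]. Speed limits (rad/s): [2.39, 2.39, 3.14, 3.14, 3.14, 3.14, 3.14].

INTERFACE

Orientations are given as a unit quaternion [w, x, y, z].
In Python, from plant import * gives the robot as it stands.
- The arm moves only by the shell command python3 -m pendant 'ROWS' [FORCE]. ROWS is JSON, a list of rows, each a list of 5 numbers: the opening, from 0 (shut) to 1 (fully open), then the shift along the tool's x, y, z in mm, then the turn about the tool's x in rad. A call has 1 to 10 rows; each row shifts and turns the pose as measured when the row begins, along the tool's axes as they then stand; what a row does not reach is not made up. A row lasts 1/8 s, in which the tool goes at most 62.5 mm and 10.7 degrees, less where a joint would pass 70% of its speed; a pose out of reach is approached as far as the arm can. A call is refused whole if a number of a shift passes 62.5 or a number of a turn 0.188, either way. A call with a gripper value outside its range is refused whole. The fingers move at their own pace and stop on an object; FORCE is the grip in N (left out, the last holds). Time passes only in rows, so rows that do not move let the fingers close. It gives the time, the measured TCP pose, the force and the opening at its end, in the units of the state.
- read_state(): the state, without advancing time (a new reading comes with each control period).
- capture(name): name is "side" or "top"; returns (picture, depth): 420x560x3 uint8, red, green, blue; 420x560 float32, m along the optical axis (not along the pixel's ray), 0 where there is no reading.
- camera_model(name): a dict with "camera_matrix" (3x3 intrinsics, pixels), "xyz" and "attitude" of the camera in the world. Camera axes: x right, y up, looking along -z (the intrinsics and any distortion apply to the point x, -y, -z); pixel columns grow to the right and rows downward; lengths in m; the calibration is good to about 2 mm. A picture is of the moment at which its call begins. camera_model takes no time and is no camera call.
- hand_in(): hands the job in, once; it reports no verdict.
The state is a dict: "t": time; "joint_positions": joint angles; "dq": joint speeds; "effort": joint torques, N m; "position": TCP position; "orientation": TCP orientation; "force": force on the tool from outside, world axes, zero at the start; "ft_torque": the same for the moment, N m; "gripper_width": finger opening in m.
Only numpy, scipy, OpenCV 4.12 (cv2) and the standard library are available. Lean on these libraries where they do the work, as an engineer would, in place of code of your own. Each camera call takes 0.05 s, during which the arm holds its last target.

## Working session

There is one attempt and no reset: what is moved stays moved. The work goes in short steps, Python scripts to look and compute and a shell command to move; the robot and the scene stay as the last step left them, time stands still between calls to the robot, and variables do not carry over. Pictures are saved under pics/ and viewed, and the job is handed in when it is done.

```bash
ls; mkdir -p pics; python3 - <<'E'
from plant import *
import cv2,numpy as np
s=read_state(); print(s)
for n in ("side","top"):
    m=camera_model(n); print(n,m)
    p,d=capture(n); cv2.imwrite(f"pics/{n}0.png",p[:,:,::-1]); np.savez(f"pics/{n}0.npz",p=p,d=d)
E
```

```text
pics
{'t': 0.0, 'joint_positions': array([-0.99648435,  0.50839724, -0.23755091,  1.50109816,  0.12567839,
        1.14890535, -0.1547763 ]), 'dq': array([ 0.0008532 ,  0.00050697, -0.00176077, -0.00081172, -0.00014969,
       -0.00083372,  0.00023609]), 'effort': array([-5.36561365e-04, -6.20595717e+01, -2.18698405e+00, -2.49661356e+01,
        1.26030270e-02,  1.14552258e-02, -8.56448054e-06]), 'position': array([0.28222104, 0.55710405, 0.23040564]), 'orientation': array([ 0.60189958, -0.37054348,  0.60299878,  0.36987416]), 'force': array([-0.10895756, -0.34042046, -0.36739096]), 'ft_torque': array([ 0.02901922, -0.06106947, -0.01478905]), 'gripper_width': 0.08535929696880559}
side {'camera_matrix': array([[501.43618623,   0.        , 285.95140751],
       [  0.        , 501.43618623, 207.98510662],
       [  0.        ,   0.        ,   1.        ]]), 'xyz': array([0.6115581 , 0.90326549, 0.83713186]), 'attitude': array([0.04109199, 0.01298821, 0.44310349, 0.895434  ])}
top {'camera_matrix': array([[546.75488886,   0.        , 285.36457982],
       [  0.        , 546.75488886, 208.81640385],
       [  0.        ,   0.        ,   1.        ]]), 'xyz': array([ 0.31644229, -0.03283784,  1.29725831]), 'attitude': array([ 0.72215017,  0.07756053, -0.07265725, -0.68352353])}
```

View pics/top0.png

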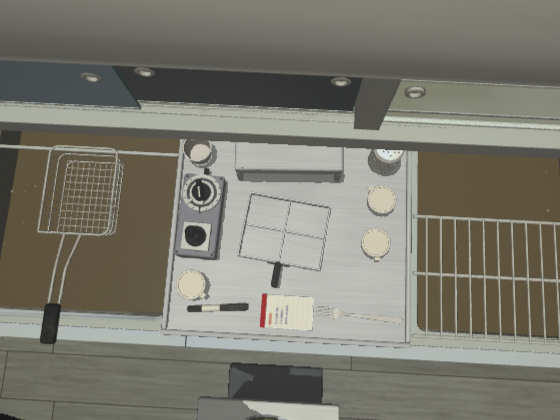

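View pics/side0.png

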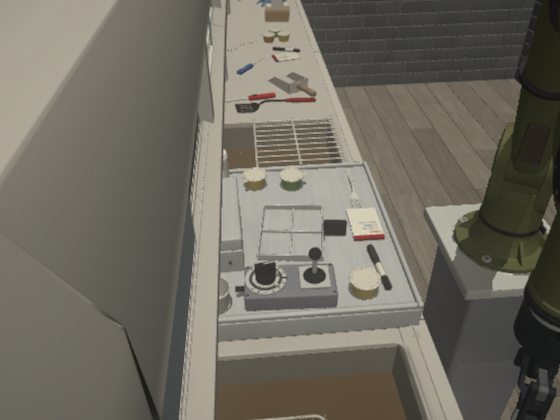

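```bash
cat > h.py <<'E'
from plant import *
import cv2,numpy as np
from scipy.spatial.transform import Rotation as Rn
def R(q): return Rn.from_quat([q[1],q[2],q[3],q[0]]).as_matrix()
def pl(n,u,v,z):
    m=camera_model(n);K=m["camera_matrix"]
    u=np.asarray(u,float);v=np.asarray(v,float)
    d=np.stack([(u-K[0,2])/K[0,0],-(v-K[1,2])/K[1,1],-np.ones_like(u)],-1)@R(m["attitude"]).T
    return m["xyz"]+d*((z-m["xyz"][2])/d[...,2])[...,None]
def proj(n,P):
    m=camera_model(n);K=m["camera_matrix"]
    c=(np.atleast_2d(P)-m["xyz"])@R(m["attitude"]); 
    return np.stack([K[0,2]+K[0,0]*c[:,0]/-c[:,2],K[1,2]-K[1,1]*c[:,1]/-c[:,2]],-1)
def cloud(n,d):
    m=camera_model(n);K=m["camera_matrix"];h,w=d.shape
    u,v=np.meshgrid(np.arange(w),np.arange(h))
    c=np.stack([(u-K[0,2])/K[0,0]*d,-(v-K[1,2])/K[1,1]*d,-d],-1)
    P=c@R(m["attitude"]).T+m["xyz"]; P[d==0]=np.nan; return P
def up(n,x0,x1,y0,y1,f,name,p=None):
    if p is None: p,_=capture(n)
    c=p[y0:y1,x0:x1,::-1]; cv2.imwrite(name,cv2.resize(c,None,fx=f,fy=f,interpolation=cv2.INTER_CUBIC))
E
python3 - <<'E'
from h import *
for n in("top","side"):
    z=np.load(f"pics/{n}0.npz");p,d=z["p"],z["d"];P=cloud(n,d)
    np.save(f"pics/P{n}.npy",P)
z=np.load("pics/top0.npz");p=z["p"];P=np.load("pics/Ptop.npy")
for u,v in[(192,285),(381,199),(376,242),(200,150),(388,153),(290,150),(290,220),(260,260),(277,275),(202,192),(195,236),(350,270),(215,308),(290,312),(360,317),(205,258),(212,215)]:
    print(u,v,np.round(P[v,u],4))
up("top",150,430,125,345,2.8,"pics/topz.png",p)
z=np.load("pics/side0.npz");up("side",200,430,150,340,3.4,"pics/sidez.png",z["p"])
E
```

```text
192 285 [0.395  0.1777 0.0913]
381 199 [ 0.6119 -0.2326  0.089 ]
376 242 [ 0.5125 -0.2231  0.0901]
200 150 [0.716  0.1938 0.0564]
388 153 [ 0.6945 -0.2322  0.1711]
290 150 [ 0.6963 -0.0208  0.1513]
290 220 [ 0.5583 -0.0289  0.057 ]
260 260 [0.4618 0.0342 0.0591]
277 275 [ 0.4265 -0.0071  0.0977]
202 192 [0.5945 0.1663 0.1368]
195 236 [0.498  0.1745 0.1276]
350 270 [ 0.4508 -0.171   0.0545]
215 308 [0.3488 0.1256 0.0733]
290 312 [ 0.3495 -0.04    0.0644]
360 317 [ 0.3473 -0.1963  0.0557]
205 258 [0.4577 0.1569 0.0748]
212 215 [0.5525 0.1463 0.096 ]
```

View pics/topz.png

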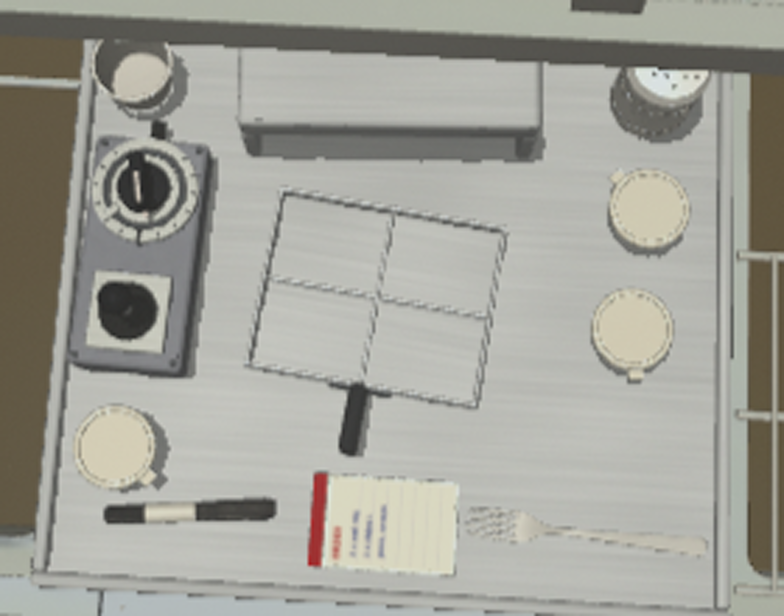

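View pics/sidez.png

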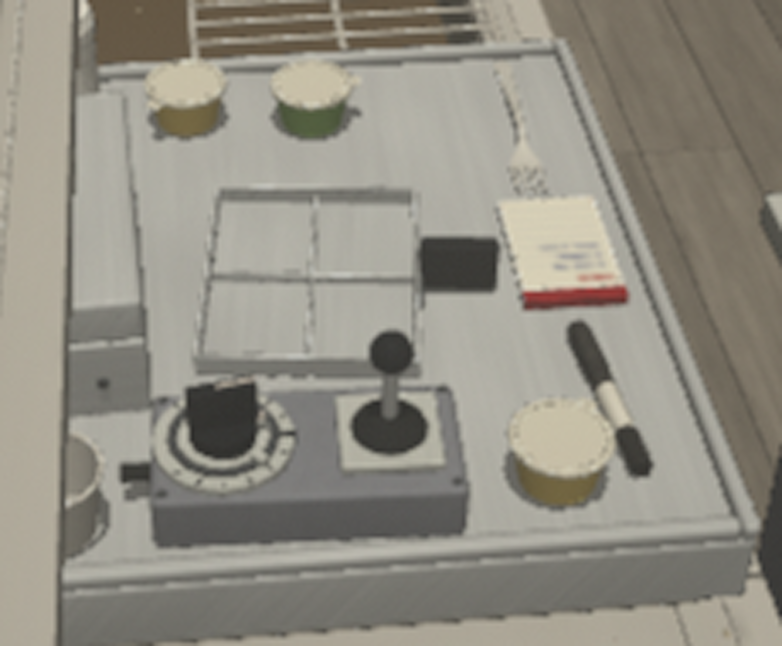

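```bash
python3 - <<'E'
from h import *
z=np.load("pics/top0.npz");p=z["p"];P=np.load("pics/Ptop.npy")
Z=lambda a:(np.array(a)/2.8+np.array([150,125])-0.3)
T=lambda a,h:(lambda q:pl("top",q[:,0],q[:,1],h))(Z(a))
t=T([(284,190),(507,232),(477,407),(249,366)],.073);print("tray",t.round(4),t.mean(0))
for a,b in((1,0),(2,3)): e=t[b]-t[a];print(np.hypot(*e[:2]),np.degrees(np.arctan2(-e[0],e[1])))
for a,b in((3,0),(2,1)): e=t[b]-t[a];print(np.hypot(*e[:2]),np.degrees(np.arctan2(e[1],e[0])))
print("handle",T([(362,387),(350,452)],.098))
b=T([(238,122),(542,128)],.151);print("roof front",b, b.mean(0));e=b[0]-b[1];print(np.hypot(*e[:2]),np.degrees(np.arctan2(-e[0],e[1])))
c=T([(96,138),(212,147),(187,375),(71,367)],.097);print("box",c,c.mean(0));
for a,b in((3,0),(2,1)): e=c[b]-c[a];print(np.hypot(*e[:2]),np.degrees(np.arctan2(e[1],e[0])))
# side view roof front edge 
for u,v in[(192,285),(381,199),(376,242)]:
    Q=P[v-25:v+26,u-25:u+26]; m=abs(Q[...,2]-.0905)<.004
    hsv=cv2.cvtColor(p,cv2.COLOR_RGB2HSV)[v-25:v+26,u-25:u+26]
    mm=((hsv[...,1]>25)&(hsv[...,2]>150)).astype(np.uint8)
    cn=max(cv2.findContours(mm,0,2)[0],key=cv2.contourArea)
    (x,y),r=cv2.minEnclosingCircle(cn);M=cv2.moments(cn);x=M['m10']/M['m00'];y=M['m01']/M['m00']
    print("tub",x+u-25,y+v-25,r,pl("top",x+u-25,y+v-25,.092).round(4), Q[m].mean(0).round(4))
E
```

```text
tray [[ 0.6147  0.064   0.073 ]
 [ 0.5893 -0.1207  0.073 ]
 [ 0.445  -0.1021  0.073 ]
 [ 0.4678  0.0821  0.073 ]] [ 0.52921685 -0.01916625  0.073     ]
0.18640968830316956 -7.807694871252477
0.1856740556740247 -7.059592153704872
0.1479409667326667 -7.0441866659574295
0.14550869491999427 -7.327337557020412
handle [[ 0.45310396 -0.00995989  0.098     ]
 [ 0.40203942 -0.0035527   0.098     ]]
roof front [[ 0.64810047  0.09731547  0.151     ]
 [ 0.65619825 -0.13915817  0.151     ]] [ 0.65214936 -0.02092135  0.151     ]
0.23661225168637712 1.9612664611953818
box [[0.64390499 0.21779481 0.097     ]
 [0.64150592 0.12296456 0.097     ]
 [0.45509925 0.12807758 0.097     ]
 [0.45638604 0.21983983 0.097     ]] [0.54922405 0.17216919 0.097     ]
0.1875300966088224 -0.6248233779765199
0.18647677653841227 -1.5711946525118672
tub 190.49397252593215 284.2926829268293 16.117828369140625 [0.3963 0.181  0.092 ] [0.3966 0.1802 0.0914]
tub 381.43276936776493 198.51172454734342 15.811488151550293 [ 0.6123 -0.2331  0.092 ] [ 0.6127 -0.2327  0.0918]
tub 375.5055187637969 242.55435982339958 16.067184448242188 [ 0.5109 -0.2217  0.092 ] [ 0.5112 -0.2218  0.0917]
```

```bash
cat > st.py <<'E'
from h import *
import sys
s=read_state();M=R(s["orientation"]);p=s["position"]
def st():
    print("t",s["t"],"p",p.round(4),"w",round(s["gripper_width"],4),"F",s["force"].round(1),"x",M[:,0].round(3),"z",M[:,2].round(3),"jaw deg from +y",round(np.degrees(np.arctan2(-M[0,2],M[1,2])),1),"q7",s["joint_positions"].round(2))
def go(x,y,z):
    print("go mm tool", (M.T@(np.array([x,y,z])-p)*1000).round(1))
if __name__=="__main__":
    st()
    a=list(map(float,sys.argv[1:]))
    if a: go(*a[:3])
E
python3 st.py 0.3963 0.181 0.2; python3 - <<'E'
from h import *
z=np.load("pics/top0.npz");p=z["p"];P=np.load("pics/Ptop.npy")
for r in (0,40,80,105,115,125,130,135,140,145): print(r,P[r,200].round(3),P[r,290].round(3),P[r,388].round(3))
up("top",165,240,165,265,6,"pics/dz.png",p)
z=np.load("pics/side0.npz");up("side",235,350,240,320,6.5,"pics/ds.png",z["p"])
E
```

```text
t 0.1 p [0.2822 0.5571 0.2305] w 0.0857 F [-0.3 -0.3  0.4] x [-0.001 -0.001 -1.   ] z [ 0.452  0.892 -0.002] jaw deg from +y -26.9 q7 [-1.    0.51 -0.24  1.5   0.13  1.15 -0.15]
go mm tool [  31.  -271.7 -284. ]
0 [0.705 0.095 0.691] [ 0.707 -0.016  0.697] [ 0.71  -0.135  0.704]
40 [0.68  0.101 0.639] [ 0.682 -0.018  0.648] [ 0.685 -0.144  0.655]
80 [0.73  0.141 0.409] [ 0.73  -0.017  0.429] [ 0.698 -0.17   0.513]
105 [0.733 0.159 0.29 ] [ 0.729 -0.018  0.323] [ 0.698 -0.187  0.417]
115 [0.709 0.156 0.298] [ 0.717 -0.019  0.303] [ 0.731 -0.209  0.293]
125 [0.688 0.154 0.299] [ 0.699 -0.02   0.296] [ 0.707 -0.208  0.301]
130 [0.679 0.153 0.298] [ 0.688 -0.02   0.299] [ 0.7   -0.21   0.293]
135 [0.679 0.158 0.268] [ 0.679 -0.021  0.296] [ 0.689 -0.209  0.297]
140 [0.734 0.192 0.076] [ 0.679 -0.021  0.266] [ 0.679 -0.21   0.296]
145 [0.728 0.195 0.057] [ 0.707 -0.02   0.153] [ 0.678 -0.215  0.269]
```

View pics/dz.png

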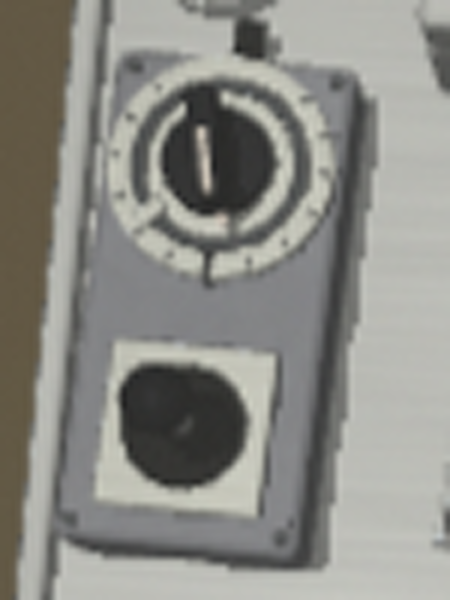

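View pics/ds.png

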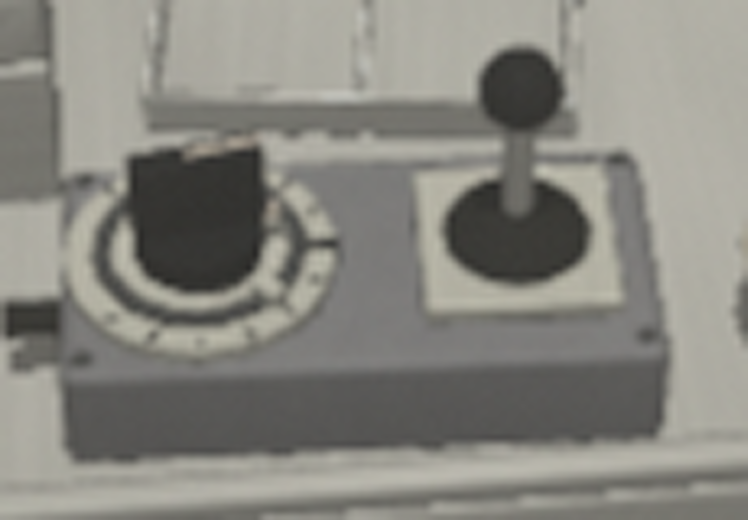

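```bash
python3 -m pendant '[[1,3,-34,-35,0],[1,3,-34,-35,0],[1,3,-34,-35,0],[1,3,-34,-35,0],[1,3,-34,-35,0],[1,3,-34,-35,0],[1,3,-34,-35,0],[1,3,-30,-35,0],[1,0,0,0,-0.175],[1,0,0,0,-0.175]]' 30; python3 st.py 0.3963 0.181 0.066; python3 - <<'E'
from h import *
# wedge and dial
bx=np.array([np.cos(np.radians(-1.1)),np.sin(np.radians(-1.1))]);by=np.array([-bx[1],bx[0]])
dc=np.array([.5492,.1722])+.05*bx;print("dial c",dc,"stick",dc-.1*bx)
w=pl("top",165+150/6-.4,165+212/6-.4,.111)[:2]-dc;print("wedge",w,np.hypot(*w),"clockwise from -x:",np.arctan2(w@by,-(w@bx)))
for a,b in (((200,90),(213,213)),((200,125),(207,195))):
  q=np.array([a,b])/6+165-.4
  L=pl("top",q[:,0],q[:,1],.145)[:,:2];e=L[1]-L[0];print(L,L.mean(0),"ang",np.arctan2(e@by,-(e@bx)))
E
```

```text
t: 1.35
position: [0.3962, 0.1728, 0.2026]
orientation: [0.524, -0.472, 0.53, 0.471]
force: [-0.1, 0.4, -0.0]
gripper_width: 0.0855
t 1.35 p [0.3962 0.1728 0.2026] w 0.0855 F [-0.1  0.4 -0. ] x [-0.006 -0.005 -1.   ] z [ 0.111  0.994 -0.006] jaw deg from +y -6.4 q7 [-0.29  0.25 -0.23  2.01  0.07  0.89  0.9 ]
go mm tool [1.365e+02 1.000e-01 9.000e+00]
dial c [0.59919079 0.17124013] stick [0.49920921 0.17315987]
wedge [-0.01817575  0.0254907 ] 0.0313070834774627 clockwise from -x: 0.9321772819938186
[[0.61981432 0.17618396]
 [0.57430792 0.16742471]] [0.59706112 0.17180433] ang -0.20935696129224493
[[0.60671599 0.1750171 ]
 [0.58084    0.17017528]] [0.59377799 0.17259619] ang -0.20417589524636406
```

```bash
python3 -m pendant '[[1,45,0,9,0],[1,45,0,0,0],[1,35,0,0,0],[1,11,0,0,0],[1,0,0,0,0]]' 30; python3 st.py 0.3963 0.181 0.066;python3 - <<'E'
from h import *
up("top",150,300,200,345,5,"pics/a1.png");up("side",300,460,230,360,5,"pics/a1s.png")
E
```

```text
t: 1.98
position: [0.3979, 0.181, 0.0639]
orientation: [0.525, -0.472, 0.529, 0.471]
force: [0.4, 0.1, 0.1]
gripper_width: 0.0858
t 1.975 p [0.3979 0.181  0.0639] w 0.0858 F [0.4 0.1 0.1] x [-0.003 -0.004 -1.   ] z [ 0.11   0.994 -0.004] jaw deg from +y -6.3 q7 [-0.36  0.47 -0.18  2.19  0.17  0.5   0.79]
go mm tool [-2.1  1.6 -0.2]
```

View pics/a1s.png

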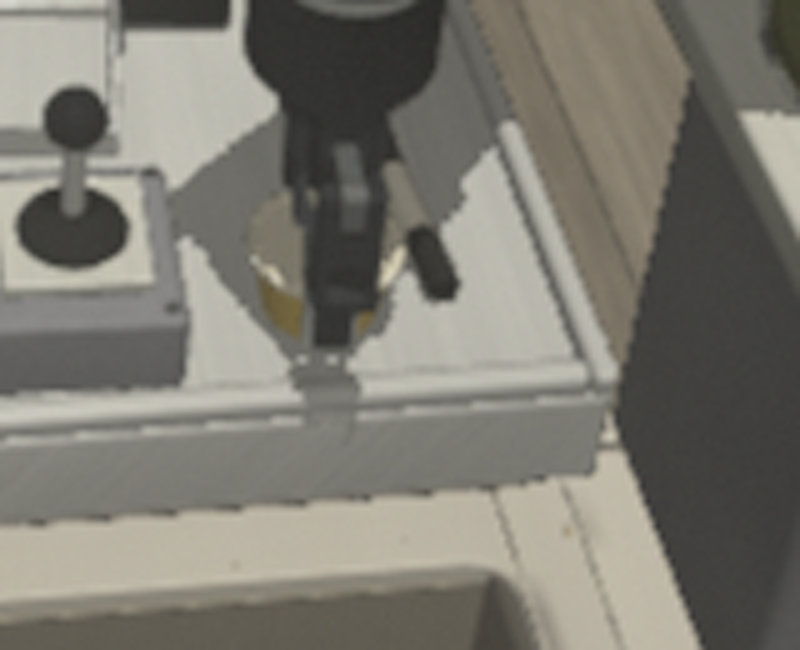

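```bash
python3 -m pendant '[[1,-4,1.6,0,0],[0.3,0,0,0,0],[0.3,0,0,0,0],[0.3,0,0,0,0],[0.3,0,0,0,0],[0.3,0,0,0,0]]' 30; python3 st.py;  python3 -m pendant '[[0.3,-20,0,0,0],[0.3,-20,0,0,0],[0.3,-30,0,0,0],[0.3,0,0,0,0]]'; python3 st.py;python3 - <<'E'
from h import *
up("side",300,460,180,320,5,"pics/a2s.png")
E
```

```text
t: 2.82
position: [0.3986, 0.1821, 0.0725]
orientation: [0.528, -0.473, 0.526, 0.47]
force: [0.4, 0.4, -0.3]
gripper_width: 0.062
t 2.825 p [0.3986 0.1821 0.0725] w 0.062 F [ 0.4  0.4 -0.3] x [ 0.005 -0.001 -1.   ] z [ 0.11   0.994 -0.   ] jaw deg from +y -6.3 q7 [-0.36  0.45 -0.18  2.18  0.17  0.52  0.79]
t: 3.32
position: [0.3977, 0.182, 0.1435]
orientation: [0.527, -0.473, 0.527, 0.471]
force: [0.5, -0.4, -0.7]
gripper_width: 0.0617
t 3.325 p [0.3977 0.182  0.1435] w 0.0617 F [ 0.5 -0.4 -0.7] x [ 0.002 -0.002 -1.   ] z [ 0.11   0.994 -0.002] jaw deg from +y -6.3 q7 [-0.32  0.33 -0.22  2.1   0.11  0.72  0.85]
```

View pics/a2s.png

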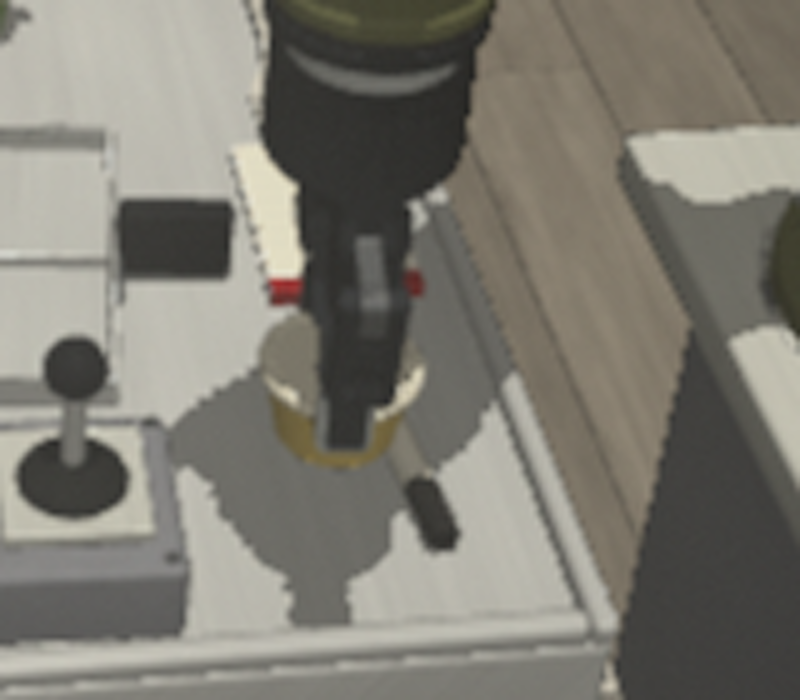

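```bash
python3 st.py 0.4986 0.0317 0.1435;python3 -m pendant '[[0.3,0,0,-45,0],[0.3,0,0,-45,0],[0.3,0,-20,-40,0],[0.3,0,-45,-7,0],[0.3,0,-20,0,0],[0.3,0,0,0,0]]'; python3 st.py 0.4986 0.0317 0.0775
```

```text
t 3.375 p [0.397  0.1816 0.1424] w 0.0618 F [ 0.4 -0.6 -1. ] x [ 0.    -0.003 -1.   ] z [ 0.11   0.994 -0.003] jaw deg from +y -6.3 q7 [-0.32  0.33 -0.22  2.1   0.11  0.72  0.84]
go mm tool [  -0.7 -117.5 -137.8]
t: 4.12
position: [0.4645, 0.0312, 0.1361]
orientation: [0.523, -0.471, 0.53, 0.473]
force: [-0.5, 0.5, -1.3]
gripper_width: 0.062
t 4.125 p [0.4645 0.0312 0.1361] w 0.062 F [-0.5  0.5 -1.3] x [-0.009 -0.004 -1.   ] z [ 0.109  0.994 -0.005] jaw deg from +y -6.2 q7 [ 0.01  0.38 -0.18  2.03  0.1   0.74  1.23]
go mm tool [ 58.2 -34.3   4.5]
```

```bash
python3 -m pendant '[[0.3,0,-34,4,0],[0.3,15,0,0,0],[0.3,15,0,0,0],[0.3,0,0,0,0]]'; python3 st.py 0.4986 0.0317 0.0775
```

```text
t: 4.62
position: [0.4931, 0.0329, 0.1018]
orientation: [0.52, -0.47, 0.532, 0.476]
force: [-0.2, 0.1, -0.0]
gripper_width: 0.0617
t 4.625 p [0.4931 0.0329 0.1018] w 0.0617 F [-0.2  0.1 -0. ] x [-0.018 -0.005 -1.   ] z [ 0.106  0.994 -0.006] jaw deg from +y -6.1 q7 [-0.    0.47 -0.17  2.    0.12  0.7   1.22]
go mm tool [24.2 -6.  -0.4]
```

```bash
python3 -m pendant '[[0.3,8,-6,0,0],[0.3,8,0,0,0],[0.3,6,0,0,0],[0.3,0,0,0,0]]'; python3 st.py 0.4986 0.0317 0.0775
```

```text
t: 5.12
position: [0.4982, 0.0326, 0.0788]
orientation: [0.52, -0.47, 0.531, 0.476]
force: [-0.1, -0.9, -0.3]
gripper_width: 0.0619
t 5.125 p [0.4982 0.0326 0.0788] w 0.0619 F [-0.1 -0.9 -0.3] x [-0.018 -0.005 -1.   ] z [ 0.105  0.994 -0.006] jaw deg from +y -6.0 q7 [-0.01  0.51 -0.16  2.01  0.13  0.65  1.21]
go mm tool [ 1.3 -0.5 -0.9]
```

```bash
python3 -m pendant '[[0.3,2,0,0,0],[0.3,0,0,0,0]]'; python3 st.py; python3 -m pendant '[[1,0,0,0,0],[1,0,0,0,0],[1,0,0,0,0],[1,-30,0,0,0],[1,-40,0,0,0],[1,-40,0,0,0],[1,0,0,0,0]]'; python3 st.py 0.5109 -0.2217 0.16;python3 - <<'E'
from h import *
up("side",240,420,180,320,4.4,"pics/a3s.png")
E
```

```text
t: 5.38
position: [0.4982, 0.0326, 0.0769]
orientation: [0.52, -0.47, 0.531, 0.476]
force: [0.8, -0.2, 0.1]
gripper_width: 0.0619
t 5.375 p [0.4982 0.0326 0.0769] w 0.0619 F [ 0.8 -0.2  0.1] x [-0.018 -0.004 -1.   ] z [ 0.105  0.994 -0.006] jaw deg from +y -6.0 q7 [-0.01  0.52 -0.16  2.01  0.13  0.65  1.21]
t: 6.25
position: [0.5003, 0.0332, 0.1905]
orientation: [0.52, -0.47, 0.531, 0.476]
force: [0.1, 0.4, -0.1]
gripper_width: 0.0851
t 6.25 p [0.5003 0.0332 0.1905] w 0.0851 F [ 0.1  0.4 -0.1] x [-0.017 -0.004 -1.   ] z [ 0.105  0.994 -0.006] jaw deg from +y -6.0 q7 [ 0.02  0.37 -0.19  1.87  0.09  0.93  1.26]
go mm tool [  31.4  -37.8 -252.2]
```

View pics/a3s.png

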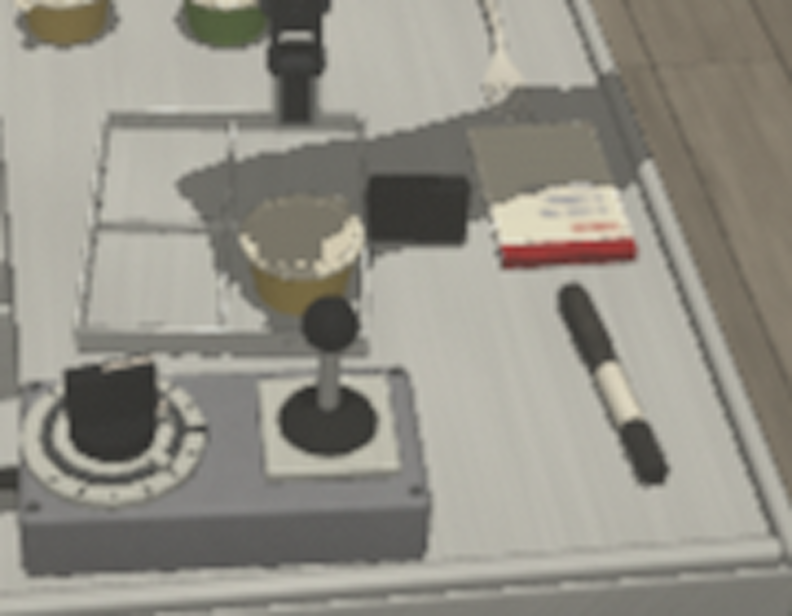

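```bash
python3 -m pendant '[[1,6,-7,-50,0],[1,6,-7,-50,0],[1,6,-7,-50,0],[1,6,-7,-50,0],[1,6,-7,-50,0],[1,0,0,0,0]]'; cat > tubs.py <<'E'
from h import *
p,_=capture("top");cv2.imwrite("pics/lt.png",p[:,:,::-1])
hsv=cv2.cvtColor(p,cv2.COLOR_RGB2HSV)
m=((hsv[...,1]>25)&(hsv[...,1]<90)&(hsv[...,2]>150)).astype(np.uint8);m[:,:165]=0;m[:,412:]=0;m[:140]=0;m[340:]=0
for cn in cv2.findContours(m,0,2)[0]:
    A=cv2.contourArea(cn)
    if A>250:
        M=cv2.moments(cn);x=M['m10']/M['m00'];y=M['m01']/M['m00'];print("blob",round(x),round(y),A,cv2.minEnclosingCircle(cn)[1],pl("top",x,y,.092)[:2].round(4))
E
python3 tubs.py; python3 st.py 0.5109 -0.2217 0.0725
```

```text
t: 7.05
position: [0.5047, -0.2251, 0.1514]
orientation: [0.516, -0.468, 0.533, 0.481]
force: [-0.1, 0.4, -0.0]
gripper_width: 0.0853
blob 262 243 553.0 15.998529434204102 [0.4956 0.0295]
blob 377 198 364.0 14.33877944946289 [ 0.614 -0.223]
t 7.1 p [ 0.5051 -0.2223  0.1516] w 0.0852 F [-0.  -0.5 -0.3] x [-0.029 -0.    -1.   ] z [ 0.098  0.995 -0.003] jaw deg from +y -5.6 q7 [ 0.45  0.48 -0.13  1.78  0.09  0.91  1.75]
go mm tool [78.9 -8.   1.4]
```

```bash
python3 -m pendant '[[1,25,-8,1,0],[1,35,0,0,0],[1,15,0,0,0],[1,3,0,0,0],[1,0,0,0,0]]'; python3 st.py 0.5109 -0.2217 0.0725; python3 - <<'E'
from h import *
up("side",230,390,120,260,5,"pics/b1s.png")
E
```

```text
t: 7.72
position: [0.5108, -0.2143, 0.0692]
orientation: [0.515, -0.468, 0.529, 0.486]
force: [0.3, 0.0, -0.0]
gripper_width: 0.0851
t 7.725 p [ 0.5108 -0.2143  0.0692] w 0.0851 F [ 0.3  0.  -0. ] x [-0.032  0.005 -0.999] z [0.09  0.996 0.002] jaw deg from +y -5.2 q7 [ 0.43  0.59 -0.13  1.86  0.11  0.73  1.72]
go mm tool [-3.3 -0.6 -7.4]
```

View pics/b1s.png

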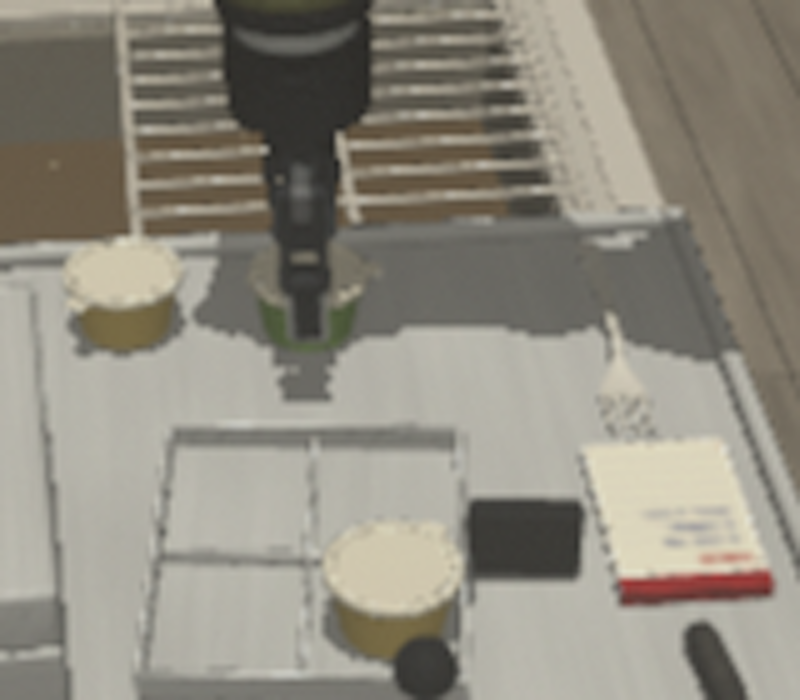

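```bash
python3 -m pendant '[[1,-4,0,-7,0],[0.3,0,0,0,0],[0.3,0,0,0,0],[0.3,0,0,0,0],[0.3,0,0,0,0],[0.3,0,0,0,0]]' 30; python3 st.py;  python3 -m pendant '[[0.3,-20,0,0,0],[0.3,-30,0,0,0],[0.3,-30,0,0,0],[0.3,0,0,0,0]]'; python3 st.py 0.487 -0.0605 0.13; python3 -m pendant '[[0.3,0,4,40,0],[0.3,0,4,40,0],[0.3,0,0,40,0],[0.3,0,0,40,0],[0.3,0,0,0,0]]'; python3 st.py 0.487 -0.0605 0.12;python3 - <<'E'
from h import *
up("side",230,390,160,300,5,"pics/b2s.png")
E
```

```text
t: 8.52
position: [0.5115, -0.2222, 0.0762]
orientation: [0.516, -0.469, 0.529, 0.484]
force: [0.8, -0.1, -0.5]
gripper_width: 0.0625
t 8.525 p [ 0.5115 -0.2222  0.0762] w 0.0625 F [ 0.8 -0.1 -0.5] x [-0.028  0.003 -1.   ] z [0.091 0.996 0.001] jaw deg from +y -5.2 q7 [ 0.44  0.59 -0.13  1.85  0.11  0.74  1.73]
t: 9.02
position: [0.5132, -0.2222, 0.1571]
orientation: [0.515, -0.468, 0.529, 0.485]
force: [-0.5, 0.6, -2.1]
gripper_width: 0.0621
t 9.025 p [ 0.5132 -0.2222  0.1571] w 0.0621 F [-0.5  0.6 -2.1] x [-0.03   0.004 -1.   ] z [0.09  0.996 0.002] jaw deg from +y -5.2 q7 [ 0.45  0.49 -0.14  1.76  0.09  0.93  1.75]
go mm tool [ 28.7  39.8 158.6]
t: 9.65
position: [0.5174, -0.058, 0.1525]
orientation: [0.514, -0.466, 0.531, 0.486]
force: [-0.2, -0.5, -0.9]
gripper_width: 0.062
t 9.65 p [ 0.5174 -0.058   0.1525] w 0.062 F [-0.2 -0.5 -0.9] x [-0.037  0.005 -0.999] z [0.092 0.996 0.002] jaw deg from +y -5.3 q7 [ 0.18  0.45 -0.16  1.85  0.08  0.89  1.45]
go mm tool [33.6 28.8 -5.4]
```

View pics/b2s.png

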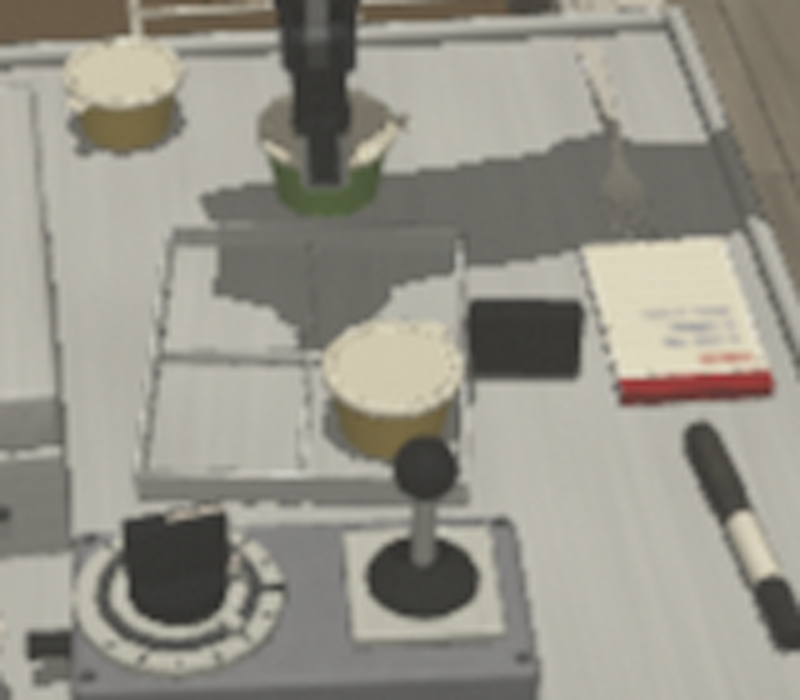

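```bash
python3 -m pendant '[[0.3,0,29,-8,0],[0.3,20,0,0,0],[0.3,20,0,0,0],[0.3,14,0,0,0],[0.3,0,0,0,0]]'; python3 st.py 0.487 -0.064 0.0815
```

```text
t: 10.32
position: [0.4821, -0.0722, 0.0954]
orientation: [0.514, -0.463, 0.536, 0.484]
force: [0.0, -0.1, -1.9]
gripper_width: 0.0624
t 10.325 p [ 0.4821 -0.0722  0.0954] w 0.0624 F [ 0.  -0.1 -1.9] x [-0.042  0.001 -0.999] z [ 0.103  0.995 -0.003] jaw deg from +y -5.9 q7 [ 0.2   0.48 -0.15  2.    0.11  0.71  1.45]
go mm tool [13.7 -4.6  8.7]
```

```bash
python3 -m pendant '[[0.3,0,-5,9,0],[0.3,8,0,0,0],[0.3,5,0,0,0],[0.3,0,0,0,0]]'; python3 st.py 0.487 -0.064 0.0815; python3 -m pendant '[[0.3,2,0,0,0],[0.3,0,0,0,0]]';  python3 st.py 0.487 -0.064 0.0805
```

```text
t: 10.82
position: [0.4886, -0.0641, 0.0821]
orientation: [0.515, -0.463, 0.536, 0.483]
force: [0.9, -0.8, -0.9]
gripper_width: 0.0619
t 10.825 p [ 0.4886 -0.0641  0.0821] w 0.0619 F [ 0.9 -0.8 -0.9] x [-0.04   0.001 -0.999] z [ 0.104  0.995 -0.003] jaw deg from +y -6.0 q7 [ 0.18  0.51 -0.14  2.    0.11  0.68  1.43]
go mm tool [ 0.6  1.5 -0. ]
t: 11.08
position: [0.4885, -0.0642, 0.0802]
orientation: [0.515, -0.464, 0.536, 0.483]
force: [-0.2, 1.2, 0.3]
gripper_width: 0.0623
t 11.075 p [ 0.4885 -0.0642  0.0802] w 0.0623 F [-0.2  1.2  0.3] x [-0.04   0.001 -0.999] z [ 0.104  0.995 -0.004] jaw deg from +y -6.0 q7 [ 0.18  0.51 -0.14  2.    0.11  0.67  1.43]
go mm tool [-0.2  1.6  0.1]
```

```bash
python3 -m pendant '[[0.85,0,0,0,0],[0.85,0,0,0,0],[0.85,-30,0,0,0],[1,-40,0,0,0],[1,-30,0,0,0],[1,0,0,-50,0],[1,0,0,-50,0],[1,0,0,0,0]]'; python3 tubs.py; python3 st.py 0.612 -0.233 0.15; python3 -c "
from h import *
up('top',150,430,125,345,2.8,'pics/t2.png',cv2.imread('pics/lt.png')[:,:,::-1])"
```

```text
t: 12.08
position: [0.4831, -0.166, 0.1849]
orientation: [0.515, -0.465, 0.534, 0.482]
force: [0.2, 1.2, -0.8]
gripper_width: 0.0853
blob 306 249 518.5 16.19423484802246 [ 0.4883 -0.0681]
t 12.125 p [ 0.4835 -0.1634  0.1848] w 0.0855 F [-0.1  0.3 -0.3] x [-0.037  0.001 -0.999] z [ 0.099  0.995 -0.003] jaw deg from +y -5.7 q7 [ 0.37  0.39 -0.14  1.84  0.07  0.95  1.67]
go mm tool [  30.  -135.9  -56.5]
```

View pics/t2.png

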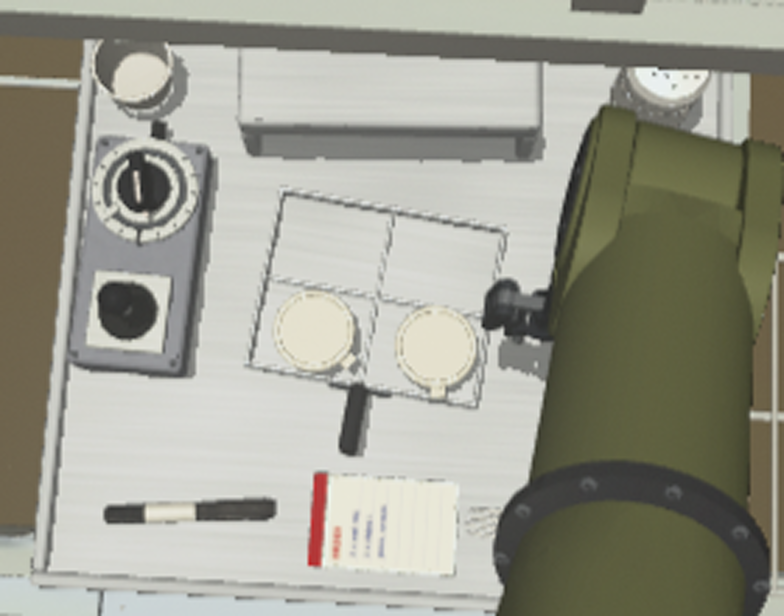

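```bash
python3 - <<'E'
from h import *
p,d=capture("top");P=cloud("top",d)
Q=P[150:340,330:430].reshape(-1,3);Q=Q[Q[:,2]>.2]
for z0 in np.arange(.2,.8,.05):
    k=Q[(Q[:,2]>=z0)&(Q[:,2]<z0+.05)]
    if len(k):print(round(z0,2),len(k),"xmax",k[:,0].max().round(3),"y",k[:,1].min().round(3),k[:,1].max().round(3))
s,d=capture("side");cv2.imwrite("pics/sfull.png",s[:,:,::-1]);P=cloud("side",d);Q=P.reshape(-1,3);Q=Q[(Q[:,2]>.2)&(Q[:,1]<.1)&(Q[:,1]>-.32)&(Q[:,0]<.8)]
for z0 in np.arange(.2,.8,.05):
    k=Q[(Q[:,2]>=z0)&(Q[:,2]<z0+.05)]
    if len(k):print(round(z0,2),len(k),"x",k[:,0].min().round(3),k[:,0].max().round(3))
E
```

```text
0.2 68 xmax 0.683 y -0.304 -0.109
0.25 149 xmax 0.508 y -0.138 -0.105
0.3 94 xmax 0.507 y -0.129 -0.104
0.35 18 xmax 0.503 y -0.126 -0.124
0.5 51 xmax 0.549 y -0.129 -0.108
0.55 1862 xmax 0.55 y -0.217 -0.105
0.6 3583 xmax 0.51 y -0.208 -0.093
0.65 3706 xmax 0.437 y -0.182 -0.079
0.7 4123 xmax 0.374 y -0.179 -0.079
0.75 142 xmax 0.315 y -0.129 -0.093
0.2 1502 x -0.038 0.681
0.25 3480 x -0.072 0.73
0.3 3137 x -0.028 0.73
0.35 2510 x -0.011 0.723
0.4 2497 x -0.005 0.713
0.45 2418 x 0.019 0.701
0.5 2807 x 0.049 0.553
0.55 1768 x 0.07 0.68
0.6 53 x 0.679 0.68
```

View pics/sfull.png

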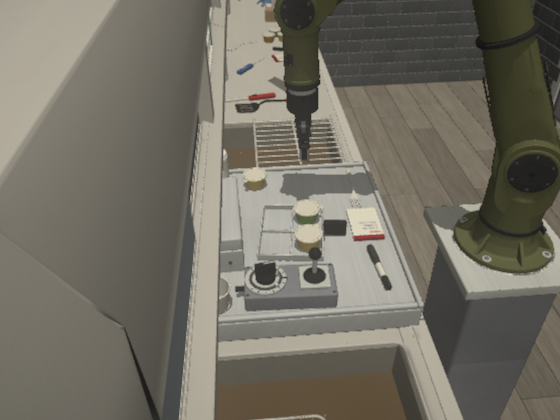

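```bash
python3 -m pendant '[[1,30,0,-30,0],[1,30,0,-28,0],[1,5,-30,-4,0],[1,0,-35,0,0],[1,0,-35,0,0],[1,0,0,0,0]]'; python3 st.py 0.612 -0.233 0.115
```

```text
t: 12.98
position: [0.581, -0.2212, 0.1135]
orientation: [0.512, -0.469, 0.527, 0.49]
force: [-1.0, 0.4, 0.0]
gripper_width: 0.0852
t 12.975 p [ 0.581  -0.2212  0.1135] w 0.0852 F [-1.   0.4  0. ] x [-0.036  0.007 -0.999] z [0.08  0.997 0.004] jaw deg from +y -4.6 q7 [ 0.4   0.63 -0.12  1.63  0.09  0.93  1.73]
go mm tool [ -2.7 -31.7  -9.3]
```

```bash
python3 -m pendant '[[1,0,-15,-9,0],[1,0,-16,0,0],[1,0,0,0,0]]'; python3 st.py 0.612 -0.233 0.0725;python3 - <<'E'
from h import *
up("side",200,360,110,250,5,"pics/c1s.png")
up("top",330,430,125,265,5,"pics/c1t.png")
E
```

```text
t: 13.35
position: [0.6106, -0.2276, 0.1115]
orientation: [0.51, -0.469, 0.526, 0.493]
force: [-1.0, 0.3, 0.3]
gripper_width: 0.0855
t 13.35 p [ 0.6106 -0.2276  0.1115] w 0.0855 F [-1.   0.3  0.3] x [-0.04   0.01  -0.999] z [0.074 0.997 0.007] jaw deg from +y -4.2 q7 [ 0.39  0.67 -0.12  1.54  0.1   0.98  1.73]
go mm tool [38.9 -3.3 -5.5]
```

View pics/c1s.png

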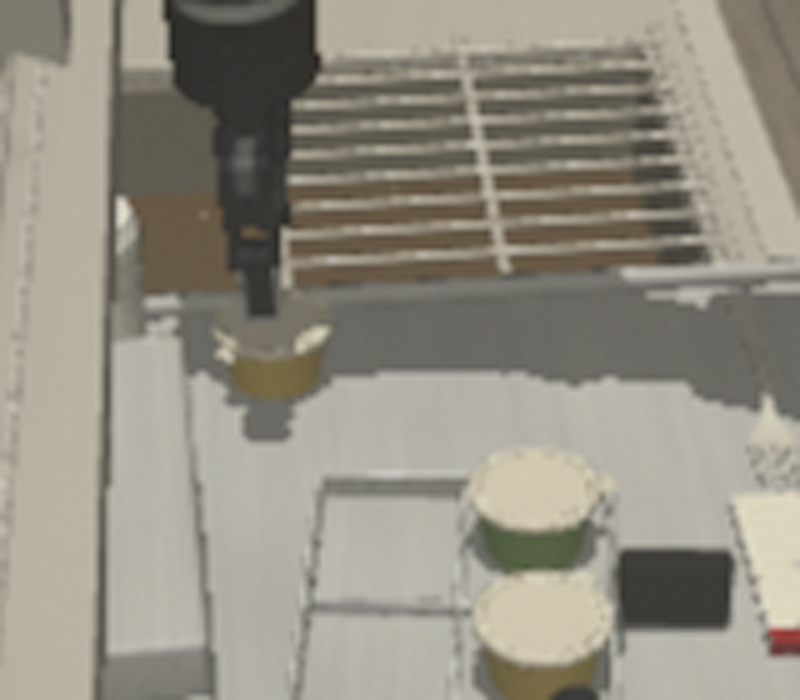

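View pics/c1t.png

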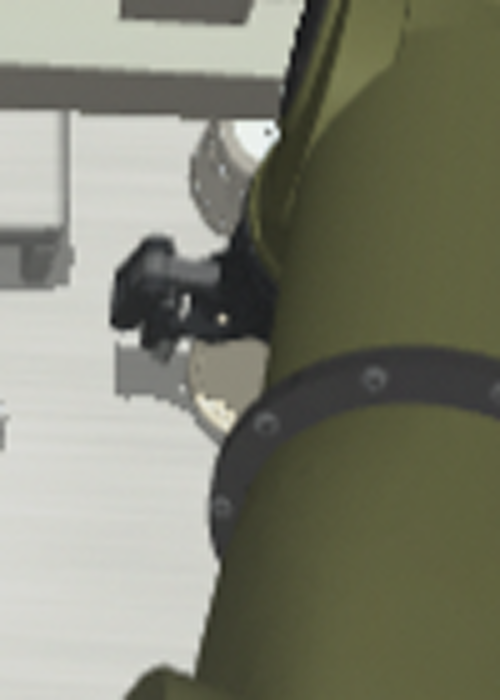

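```bash
python3 -m pendant '[[1,15,-3,-5,0],[1,15,0,0,0],[1,7,0,0,0],[1,0,0,0,0]]';python3 st.py 0.612 -0.233 0.0745
```

```text
t: 13.95
position: [0.6082, -0.2334, 0.0713]
orientation: [0.509, -0.468, 0.527, 0.494]
force: [0.0, 0.5, 0.7]
gripper_width: 0.0854
t 13.95 p [ 0.6082 -0.2334  0.0713] w 0.0854 F [0.  0.5 0.7] x [-0.043  0.01  -0.999] z [0.075 0.997 0.006] jaw deg from +y -4.3 q7 [ 0.39  0.71 -0.12  1.57  0.1   0.91  1.73]
go mm tool [-3.3 -3.7  0.7]
```

```bash
python3 -m pendant '[[1,-3,-4,0,0],[0.3,0,0,0,0],[0.3,0,0,0,0],[0.3,0,0,0,0],[0.3,0,0,0,0],[0.3,0,0,0,0]]' 30; python3 st.py;  python3 -m pendant '[[0.3,-20,0,0,0],[0.3,-30,10,0,0],[0.3,-25,20,0,0],[0.3,0,20,20,0],[0.3,0,0,0,0]]'; python3 st.py 0.561 -0.072 0.13; python3 -m pendant '[[0.3,0,0,35,0],[0.3,0,0,35,0],[0.3,0,0,35,0],[0.3,0,0,25,0],[0.3,0,0,0,0]]'; python3 st.py 0.561 -0.072 0.1;python3 - <<'E'
from h import *
up("side",230,390,160,300,5,"pics/c2s.png")
E
```

```text
t: 14.7
position: [0.6134, -0.2339, 0.0758]
orientation: [0.51, -0.469, 0.527, 0.493]
force: [-0.8, 1.1, 0.1]
gripper_width: 0.0613
t 14.7 p [ 0.6134 -0.2339  0.0758] w 0.0613 F [-0.8  1.1  0.1] x [-0.041  0.009 -0.999] z [0.075 0.997 0.006] jaw deg from +y -4.3 q7 [ 0.39  0.72 -0.12  1.55  0.1   0.92  1.73]
t: 15.32
position: [0.5667, -0.2103, 0.1544]
orientation: [0.51, -0.468, 0.527, 0.493]
force: [0.0, 0.1, -0.9]
gripper_width: 0.0616
t 15.325 p [ 0.5667 -0.2103  0.1544] w 0.0616 F [ 0.   0.1 -0.9] x [-0.042  0.01  -0.999] z [0.075 0.997 0.006] jaw deg from +y -4.3 q7 [ 0.39  0.56 -0.13  1.62  0.09  1.01  1.73]
go mm tool [ 25.9  15.  137.3]
t: 15.95
position: [0.5791, -0.0808, 0.1542]
orientation: [0.51, -0.468, 0.528, 0.492]
force: [0.1, -0.5, -1.7]
gripper_width: 0.0618
t 15.95 p [ 0.5791 -0.0808  0.1542] w 0.0618 F [ 0.1 -0.5 -1.7] x [-0.041  0.007 -0.999] z [0.079 0.997 0.004] jaw deg from +y -4.5 q7 [ 0.19  0.53 -0.14  1.68  0.08  0.98  1.51]
go mm tool [55.  16.5  7.1]
```

View pics/c2s.png

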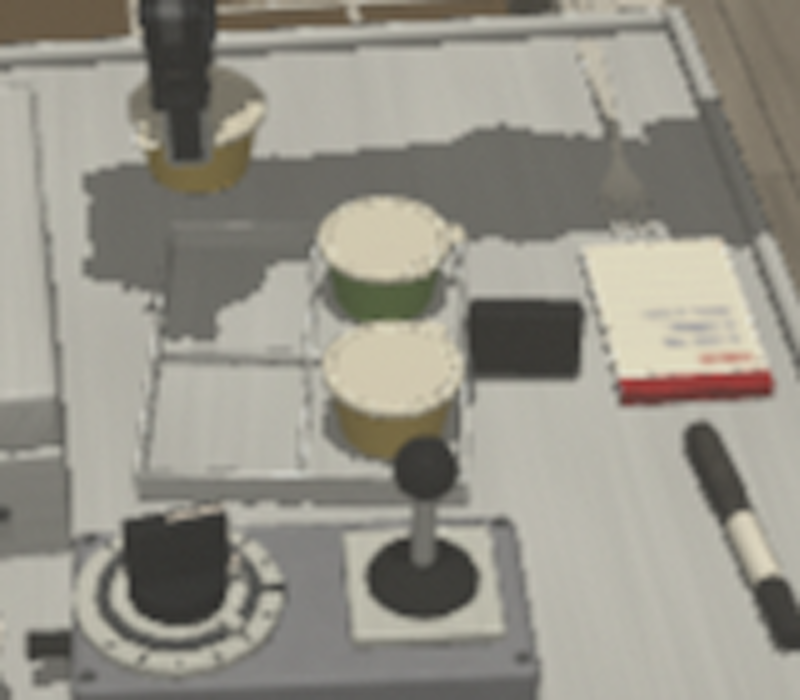

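```bash
python3 -m pendant '[[0.3,0,16,7,0],[0.3,20,0,0,0],[0.3,20,0,0,0],[0.3,0,0,0,0]]'; python3 st.py 0.562 -0.072 0.082
```

```text
t: 16.5
position: [0.5621, -0.0826, 0.1137]
orientation: [0.512, -0.467, 0.532, 0.487]
force: [0.6, 0.0, 0.0]
gripper_width: 0.0619
t 16.5 p [ 0.5621 -0.0826  0.1137] w 0.0619 F [0.6 0.  0. ] x [-0.041  0.002 -0.999] z [ 0.089  0.996 -0.002] jaw deg from +y -5.1 q7 [ 0.18  0.56 -0.13  1.77  0.09  0.86  1.49]
go mm tool [31.7 -0.2 10.6]
```

```bash
python3 -m pendant '[[0.3,0,0,11,0],[0.3,12,0,0,0],[0.3,12,0,0,0],[0.3,6,0,0,0],[0.3,0,0,0,0]]'; python3 st.py 0.562 -0.072 0.080
```

```text
t: 17.12
position: [0.5631, -0.0727, 0.083]
orientation: [0.512, -0.467, 0.532, 0.486]
force: [-0.1, -0.8, -0.6]
gripper_width: 0.0617
t 17.125 p [ 0.5631 -0.0727  0.083 ] w 0.0617 F [-0.1 -0.8 -0.6] x [-0.038  0.001 -0.999] z [ 0.091  0.996 -0.003] jaw deg from +y -5.2 q7 [ 0.16  0.59 -0.12  1.81  0.1   0.79  1.47]
go mm tool [3.1 1.  0.6]
```

```bash
python3 -m pendant '[[0.3,3,0,0,0],[0.3,0,0,0,0],[0.85,0,0,0,0],[0.85,0,0,0,0],[0.85,-30,0,0,0],[0.85,-40,0,0,0],[0.85,-30,40,0,0],[0.5,0,40,0,0],[0.5,0,40,0,0],[0.5,0,0,0,0]]';python3 st.py; python3 - <<'E'
from h import *
p,_=capture("top");up("top",150,430,125,345,2.8,"pics/t3.png",p)
up("side",200,400,160,320,4,"pics/s3.png")
E
```

```text
t: 18.38
position: [0.4449, -0.0617, 0.1889]
orientation: [0.513, -0.468, 0.531, 0.485]
force: [0.2, -0.7, 0.5]
gripper_width: 0.0427
t 18.375 p [ 0.4449 -0.0617  0.1889] w 0.0427 F [ 0.2 -0.7  0.5] x [-0.035  0.    -0.999] z [ 0.091  0.996 -0.003] jaw deg from +y -5.2 q7 [ 0.19  0.3  -0.15  1.98  0.06  0.9   1.49]
```

View pics/t3.png

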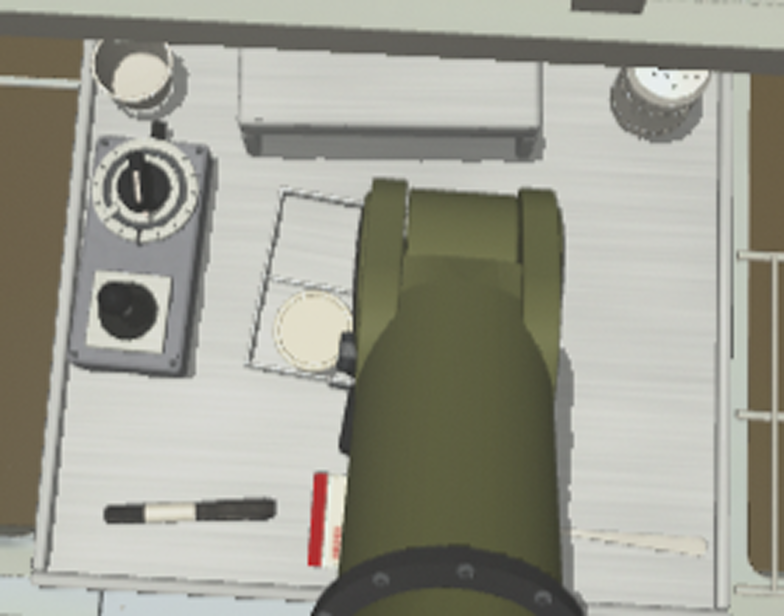

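View pics/s3.png

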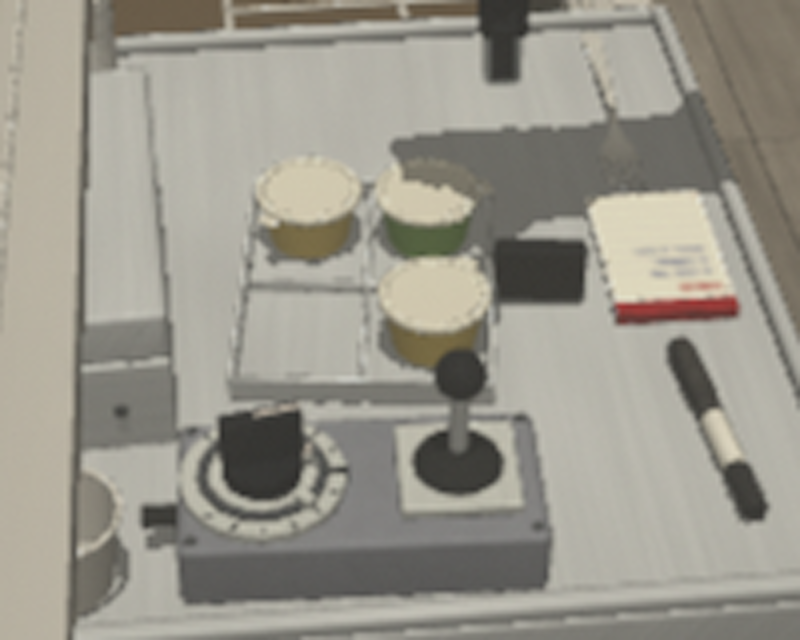

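```bash
python3 -m pendant '[[0.5,0,27,0,0.035],[0.5,0,0,29,0],[0.5,0,0,29,0],[0.5,0,0,0,0]]';python3 st.py 0.414 -0.0046 0.064; python3 tubs.py
```

```text
t: 18.98
position: [0.4333, -0.0006, 0.1894]
orientation: [0.524, -0.46, 0.539, 0.474]
force: [0.8, 0.2, -0.2]
gripper_width: 0.0426
t 18.975 p [ 0.4333 -0.0006  0.1894] w 0.0426 F [ 0.8  0.2 -0.2] x [-0.029  0.001 -1.   ] z [ 0.128  0.992 -0.003] jaw deg from +y -7.4 q7 [ 0.08  0.28 -0.17  2.02  0.05  0.88  1.32]
go mm tool [125.9  14.9  -6.1]
blob 313 216 419.5 14.205560684204102 [ 0.5629 -0.0808]
```

```bash
python3 -m pendant '[[0.5,40,15,-6,0],[0.5,0,0,0,0]]';python3 st.py 0.414 -0.0046 0.064; python3 -m pendant '[[0.5,30,3,0,0],[0.5,0,0,0,0]]';python3 st.py 0.414 -0.0046 0.064; python3 - <<'E'
from h import *
up("side",260,420,160,300,5,"pics/h1.png")
E
```

```text
t: 19.27
position: [0.4178, -0.0075, 0.1492]
orientation: [0.524, -0.459, 0.539, 0.473]
force: [0.3, -0.3, 0.9]
gripper_width: 0.0429
t 19.275 p [ 0.4178 -0.0075  0.1492] w 0.0429 F [ 0.3 -0.3  0.9] x [-0.028 -0.    -1.   ] z [ 0.131  0.991 -0.004] jaw deg from +y -7.5 q7 [ 0.08  0.31 -0.16  2.11  0.07  0.76  1.32]
go mm tool [85.2  1.7  2.7]
t: 19.52
position: [0.4175, -0.0082, 0.1208]
orientation: [0.526, -0.46, 0.539, 0.471]
force: [-0.9, -0.2, 1.6]
gripper_width: 0.043
t 19.525 p [ 0.4175 -0.0082  0.1208] w 0.043 F [-0.9 -0.2  1.6] x [-0.024 -0.    -1.   ] z [ 0.133  0.991 -0.004] jaw deg from +y -7.7 q7 [ 0.08  0.35 -0.15  2.15  0.08  0.67  1.3 ]
go mm tool [56.9  2.6  3.3]
```

View pics/h1.png

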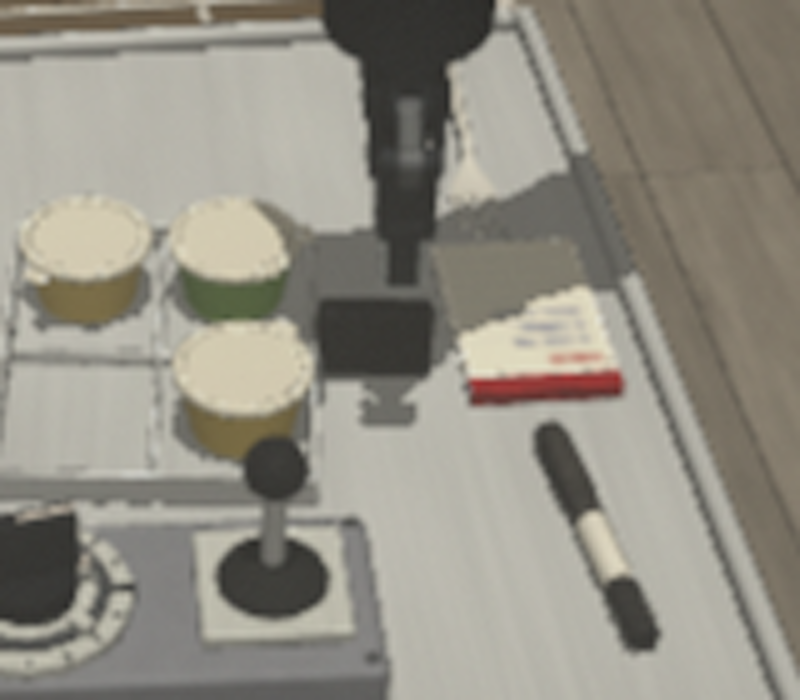

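```bash
python3 -m pendant '[[0.5,25,2,3,0],[0.5,20,0,0,0],[0.5,9,0,0,0],[0.5,0,0,0,0]]';python3 st.py 0.414 -0.0046 0.066; python3 -m pendant '[[0,0,0,0,0],[0,0,0,0,0],[0,0,0,0,0],[0,0,0,0,0]]' 40; python3 st.py
```

```text
t: 20.08
position: [0.424, -0.0055, 0.0726]
orientation: [0.53, -0.463, 0.535, 0.467]
force: [0.0, -0.2, 0.3]
gripper_width: 0.0431
t 20.075 p [ 0.424  -0.0055  0.0726] w 0.0431 F [ 0.  -0.2  0.3] x [-0.009 -0.001 -1.   ] z [ 0.135  0.991 -0.002] jaw deg from +y -7.8 q7 [ 0.05  0.44 -0.13  2.21  0.12  0.51  1.26]
go mm tool [ 6.7 10.  -0.4]
t: 20.58
position: [0.4254, -0.0055, 0.0744]
orientation: [0.531, -0.464, 0.535, 0.466]
force: [0.0, -0.1, -3.2]
gripper_width: 0.0129
t 20.575 p [ 0.4254 -0.0055  0.0744] w 0.0129 F [ 0.  -0.1 -3.2] x [-0.006 -0.001 -1.   ] z [ 0.135  0.991 -0.001] jaw deg from +y -7.8 q7 [ 0.05  0.43 -0.13  2.2   0.12  0.52  1.26]
```

```bash
python3 -m pendant '[[0.3,0,0,0,0],[0.3,0,0,0,0],[0.3,5,8,0,0],[0.3,4,1,0,0],[0.3,0,0,0,0]]';python3 st.py 0.414 -0.0046 0.066; python3 -m pendant '[[0,0,0,0,0],[0,0,0,0,0],[0,0,0,0,0],[0,0,0,0,0]]' 50; python3 st.py 0.414 -0.0046 0.066
```

```text
t: 21.2
position: [0.4156, -0.0043, 0.0651]
orientation: [0.531, -0.464, 0.535, 0.466]
force: [-1.0, -0.1, -0.4]
gripper_width: 0.0256
t 21.2 p [ 0.4156 -0.0043  0.0651] w 0.0256 F [-1.  -0.1 -0.4] x [-0.006 -0.001 -1.   ] z [ 0.136  0.991 -0.002] jaw deg from +y -7.8 q7 [ 0.04  0.44 -0.13  2.24  0.12  0.47  1.25]
go mm tool [-0.9  1.5 -0.5]
t: 21.7
position: [0.4156, -0.0042, 0.0651]
orientation: [0.531, -0.464, 0.534, 0.466]
force: [-0.6, 0.7, 0.9]
gripper_width: 0.0135
t 21.7 p [ 0.4156 -0.0042  0.0651] w 0.0135 F [-0.6  0.7  0.9] x [-0.006 -0.001 -1.   ] z [ 0.135  0.991 -0.002] jaw deg from +y -7.7 q7 [ 0.04  0.44 -0.13  2.24  0.12  0.47  1.25]
go mm tool [-0.8  1.5 -0.6]
```

```bash
python3 -m pendant '[[0,0,0,-6,-0.042],[0,0,0,-6,-0.042],[0,0,0,-6,-0.042],[0,0,0,-6,-0.042],[0,0,0,0,0]]';python3 st.py; python3 - <<'E'
from h import *
p,_=capture("top");up("top",150,430,125,345,2.8,"pics/t4.png",p)
up("side",200,400,160,320,4,"pics/s4.png")
E
```

```text
t: 22.32
position: [0.4144, -0.0281, 0.0651]
orientation: [0.489, -0.508, 0.492, 0.511]
force: [0.1, -0.5, 0.5]
gripper_width: 0.0137
t 22.325 p [ 0.4144 -0.0281  0.0651] w 0.0137 F [ 0.1 -0.5  0.5] x [-0.006  0.    -1.   ] z [-0.037  0.999  0.   ] jaw deg from +y 2.1 q7 [ 0.14  0.44 -0.19  2.24  0.17  0.48  1.43]
```

View pics/t4.png

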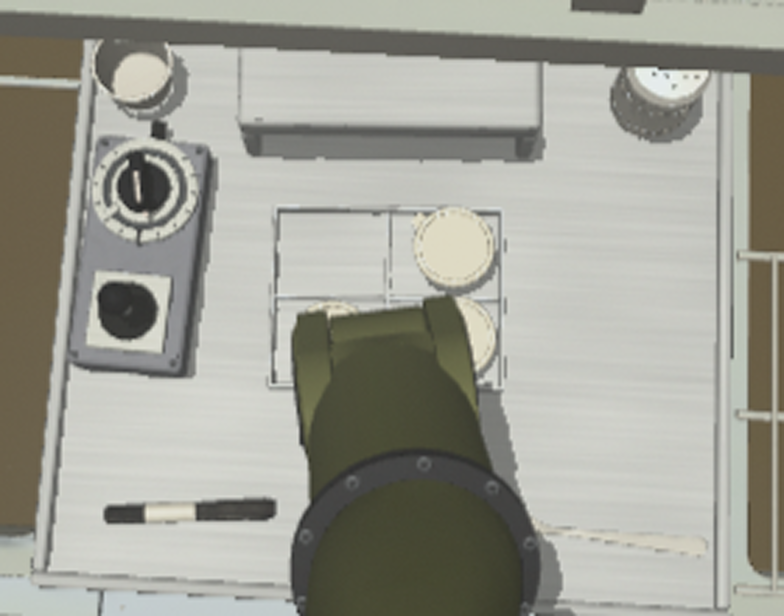

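View pics/s4.png

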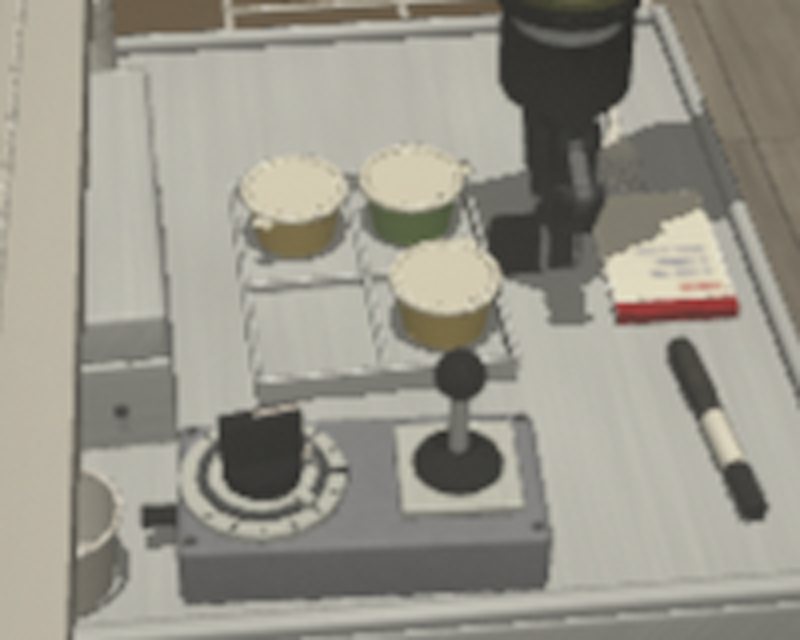

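```bash
python3 - <<'E'
from h import *
Z=lambda a:(np.array(a)/2.8+np.array([150,125])-0.3)
T=lambda a,h:(lambda q:pl("top",q[:,0],q[:,1],h))(Z(a))
t=T([(276,208),(500,212)],.073);print(t,t.mean(0));e=t[0]-t[1];print(np.degrees(np.arctan2(-e[0],e[1])))
print(T([(248,155),(262,155),(517,157),(534,158)],.055))
E
python3 st.py 0.50 -0.0257 0.065
```

```text
[[ 0.59911365  0.06952234  0.073     ]
 [ 0.60582151 -0.11431523  0.073     ]] [ 0.60246758 -0.02239644  0.073     ]
2.089679774832634
[[ 0.64759402  0.09767977  0.055     ]
 [ 0.64823766  0.08593868  0.055     ]
 [ 0.65822217 -0.12793741  0.055     ]
 [ 0.65813519 -0.14221404  0.055     ]]
t 22.425 p [ 0.4144 -0.0279  0.0651] w 0.0128 F [-0.3 -1.8 -0.7] x [-0.006 -0.    -1.   ] z [-0.036  0.999  0.   ] jaw deg from +y 2.1 q7 [ 0.14  0.44 -0.19  2.24  0.17  0.48  1.43]
go mm tool [ -0.3 -85.6  -0.9]
```

```bash
python3 -m pendant '[[0,0,-10,0,0],[0,0,-18,0,0],[0,0,-18,0,0],[0,0,-18,0,0],[0,0,-14,0,0],[0,0,0,0,0]]';python3 st.py 0.589 -0.0231 0.065
```

```text
t: 23.18
position: [0.4917, -0.0238, 0.0652]
orientation: [0.489, -0.506, 0.495, 0.511]
force: [1.8, -0.1, -1.4]
gripper_width: 0.0132
t 23.175 p [ 0.4917 -0.0238  0.0652] w 0.0132 F [ 1.8 -0.1 -1.4] x [-0.011 -0.001 -1.   ] z [-0.033  0.999 -0.   ] jaw deg from +y 1.9 q7 [ 0.13  0.52 -0.19  2.04  0.17  0.6   1.43]
go mm tool [ -0.9 -97.3  -2.5]
```

```bash
python3 -m pendant '[[0,0,-12,-1,0],[0,0,-16,-1,0],[0,0,-16,0,0],[0,0,-14,0,0],[0,0,0,0,0]]';python3 st.py 0.589 -0.0231 0.065;python3 - <<'E'
from h import *
p,_=capture("top");up("top",150,430,125,345,2.8,"pics/t5.png",p)
up("side",200,400,160,320,4,"pics/s5.png")
E
```

```text
t: 23.8
position: [0.5464, -0.0233, 0.0652]
orientation: [0.487, -0.504, 0.497, 0.512]
force: [1.4, 0.3, -0.8]
gripper_width: 0.0133
t 23.8 p [ 0.5464 -0.0233  0.0652] w 0.0133 F [ 1.4  0.3 -0.8] x [-0.018 -0.002 -1.   ] z [-0.032  0.999 -0.001] jaw deg from +y 1.8 q7 [ 0.12  0.59 -0.19  1.9   0.16  0.69  1.44]
go mm tool [ -0.6 -42.6  -1.1]
```

View pics/t5.png

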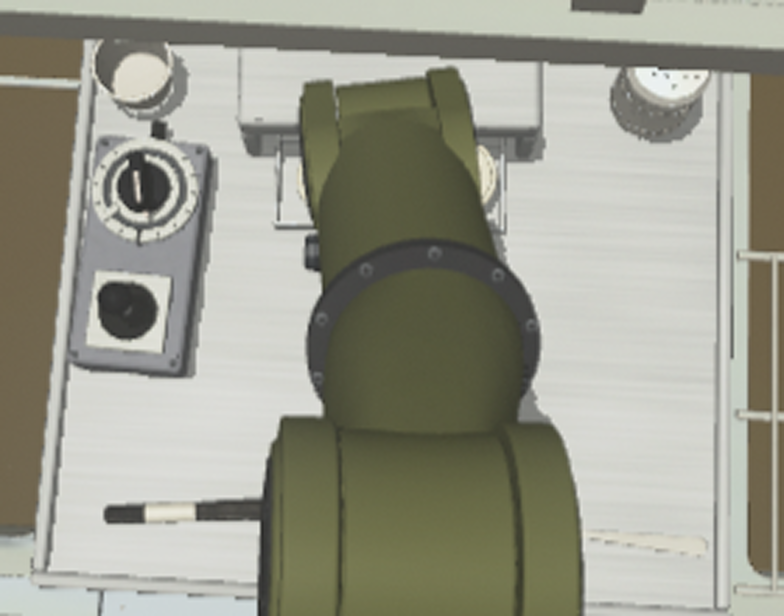

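View pics/s5.png

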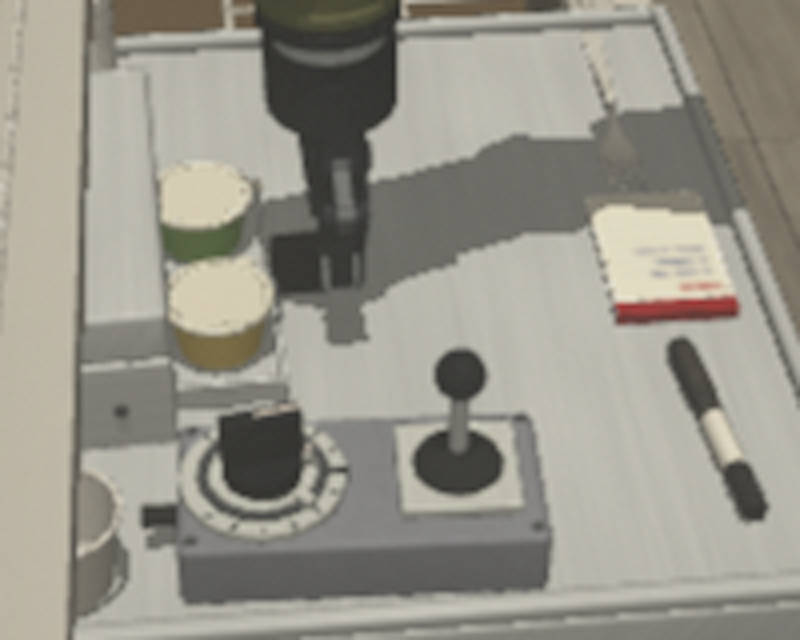

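```bash
python3 -m pendant '[[0,0,-10,0,0],[0,0,-12,0,0],[0,0,-10,0,0],[0,0,0,0,0]]';python3 st.py 0.589 -0.0231 0.065; python3 -m pendant '[[0,0,-6,0,0],[0,0,-5,0,0],[0,0,0,0,0]]';python3 st.py 0.589 -0.0231 0.065
```

```text
t: 24.4
position: [0.573, -0.0226, 0.0653]
orientation: [0.485, -0.502, 0.499, 0.514]
force: [1.5, 1.1, 0.4]
gripper_width: 0.0133
t 24.4 p [ 0.573  -0.0226  0.0653] w 0.0133 F [1.5 1.1 0.4] x [-0.026 -0.003 -1.   ] z [-0.032  0.999 -0.002] jaw deg from +y 1.8 q7 [ 0.11  0.62 -0.19  1.82  0.16  0.74  1.44]
go mm tool [ -0.2 -16.   -1. ]
t: 24.78
position: [0.581, -0.0223, 0.0653]
orientation: [0.483, -0.501, 0.5, 0.515]
force: [1.9, 0.1, -0.3]
gripper_width: 0.0134
t 24.775 p [ 0.581  -0.0223  0.0653] w 0.0134 F [ 1.9  0.1 -0.3] x [-0.031 -0.003 -1.   ] z [-0.032  0.999 -0.002] jaw deg from +y 1.8 q7 [ 0.11  0.63 -0.19  1.79  0.16  0.76  1.44]
go mm tool [ 0. -8. -1.]
```

```bash
python3 -m pendant '[[0,0,-6,0,0],[0,0,-6,0,0],[0,0,0,0,0]]';python3 st.py 0.589 -0.0231 0.065; python3 -m pendant '[[0,0,-6,0,0],[0,0,-5,0,0],[0,0,0,0,0]]';python3 st.py 0.589 -0.0231 0.065
```

```text
t: 25.15
position: [0.5832, -0.0229, 0.0651]
orientation: [0.478, -0.496, 0.506, 0.519]
force: [2.7, 0.7, -0.0]
gripper_width: 0.0135
t 25.15 p [ 0.5832 -0.0229  0.0651] w 0.0135 F [ 2.7  0.7 -0. ] x [-0.05  -0.006 -0.999] z [-0.032  0.999 -0.004] jaw deg from +y 1.8 q7 [ 0.11  0.64 -0.19  1.77  0.16  0.8   1.45]
go mm tool [-0.2 -5.8 -0.3]
t: 25.52
position: [0.5834, -0.0234, 0.065]
orientation: [0.472, -0.491, 0.511, 0.524]
force: [3.0, 0.9, 0.7]
gripper_width: 0.0131
t 25.525 p [ 0.5834 -0.0234  0.065 ] w 0.0131 F [3.  0.9 0.7] x [-0.072 -0.008 -0.997] z [-0.032  0.999 -0.006] jaw deg from +y 1.9 q7 [ 0.11  0.65 -0.18  1.74  0.16  0.83  1.45]
go mm tool [-0.4 -5.6  0.1]
```

```bash
python3 - <<'E'
from h import *
p,d=capture("side");cv2.imwrite("pics/s6f.png",p[:,:,::-1]);up("side",200,320,160,280,5.5,"pics/s6.png",p)
p,d=capture("top");cv2.imwrite("pics/t6f.png",p[:,:,::-1]);up("top",220,360,125,235,5.5,"pics/t6.png",p)
E
```

```text
(no output)
```

View pics/s6.png

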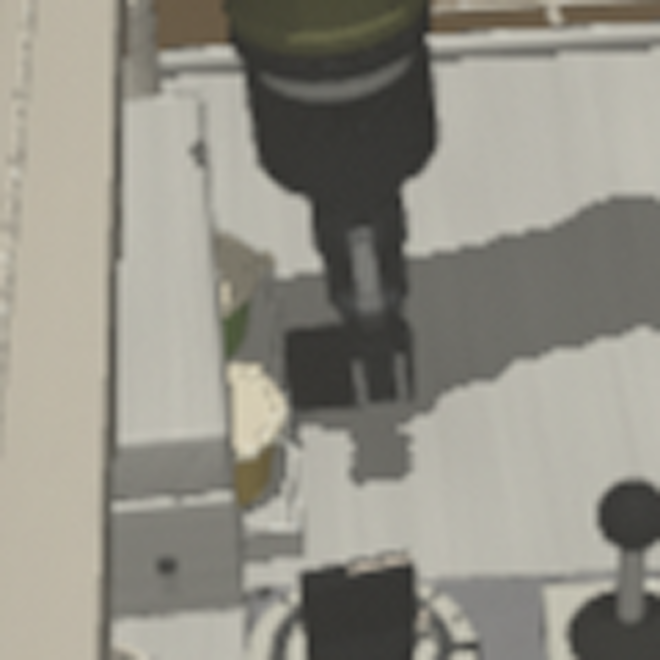

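View pics/t6.png

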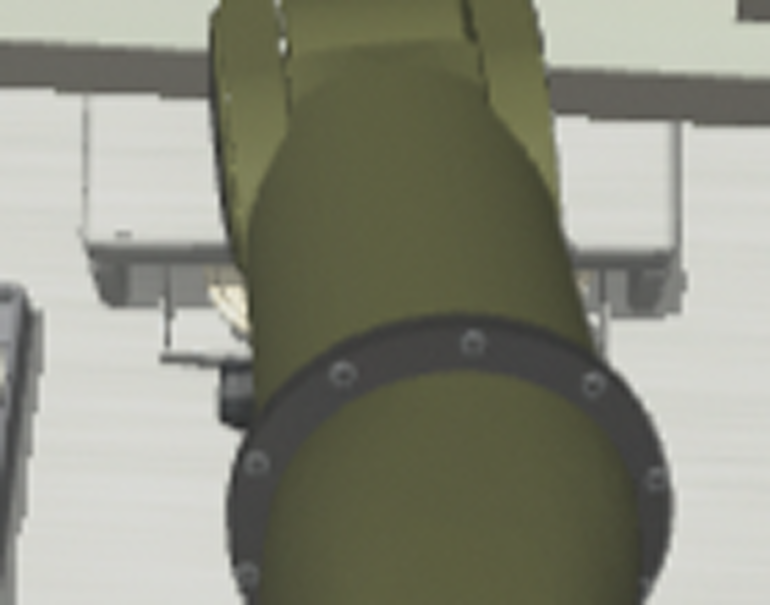

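```bash
python3 - <<'E'
from h import *
a=np.array([[163,356],[607,358]])/5.5+[220,125]-.4
t=pl("top",a[:,0],a[:,1],.073);print(t)
# also side: near left bottom corner of tray zoom (303,548)->
b=pl("side",200+np.array([300.,303.])/5.5-.4,160+np.array([498,530.])/5.5-.4,.073);print(b)
f=np.array([.652,-.021]);ex=np.array([.9994,.034])
for q in t: print("tray ctr x in bridge",(q[:2]-f)@ex+.075, "y",(q[:2]-f)@[-.034,.9994])
E
```

```text
[[ 0.62208731  0.06888606  0.073     ]
 [ 0.63142746 -0.11723735  0.073     ]]
[[0.62147949 0.05495476 0.073     ]
 [0.62093811 0.07439048 0.073     ]]
tray ctr x in bridge 0.048161388331498224 y 0.09084916101656616
tray ctr x in bridge 0.05116773079898228 y -0.09548013874010779
```

```bash
python3 -m pendant '[[0.3,0,0,0,0],[0.4,0,0,0,0],[0.4,0,0,0,0]]'; python3 st.py; python3 -m pendant '[[0.4,-15,2,0,0],[0.4,-25,8,0,0],[0.4,-35,8,0,0],[0.4,-35,8,0,0],[0.4,0,0,0,0]]';python3 st.py 0.599 0.1712 0.2;python3 - <<'E'
from h import *
up("side",200,320,160,280,5.5,"pics/s7.png")
E
```

```text
t: 26.0
position: [0.5831, -0.0235, 0.0638]
orientation: [0.472, -0.491, 0.512, 0.524]
force: [-0.9, -0.0, -0.1]
gripper_width: 0.0338
t 26.0 p [ 0.5831 -0.0235  0.0638] w 0.0338 F [-0.9 -0.  -0.1] x [-0.073 -0.008 -0.997] z [-0.032  0.999 -0.006] jaw deg from +y 1.8 q7 [ 0.11  0.66 -0.18  1.74  0.16  0.83  1.45]
t: 26.62
position: [0.565, -0.0234, 0.1823]
orientation: [0.472, -0.491, 0.511, 0.524]
force: [-0.1, -1.0, 0.2]
gripper_width: 0.0341
t 26.625 p [ 0.565  -0.0234  0.1823] w 0.0341 F [-0.1 -1.   0.2] x [-0.072 -0.008 -0.997] z [-0.032  0.999 -0.006] jaw deg from +y 1.8 q7 [ 0.13  0.5  -0.21  1.67  0.12  1.06  1.48]
go mm tool [-21.6 -38.8 193.3]
```

View pics/s7.png

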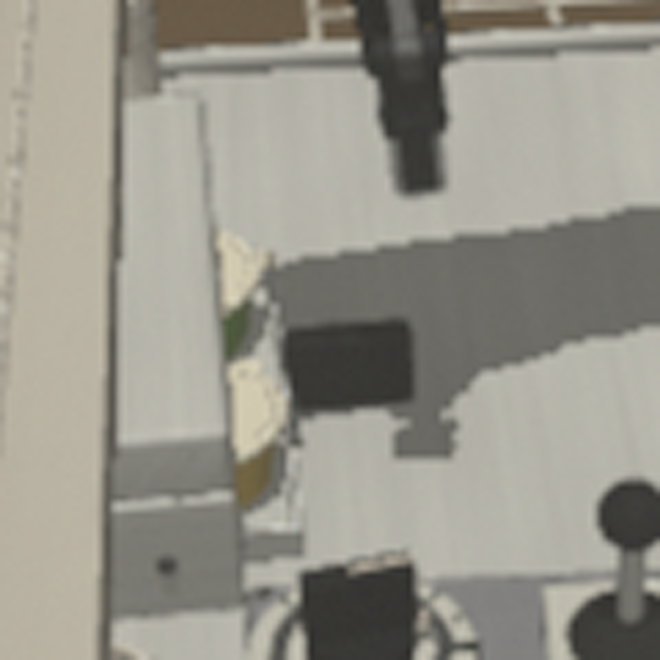

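```bash
python3 -m pendant '[[0.4,-10,0,40,-0.15],[0.4,-10,0,40,0]]'; python3 st.py; python3 -m pendant '[[0.4,0,40,0,0],[0.4,0,40,0,0]]';  python3 st.py;  python3 -m pendant '[[0.4,0,0,40,0],[0.4,0,-10,40,0]]';  python3 st.py; python3 -m pendant '[[0.4,0,-20,10,0],[0.4,0,0,0,0]]';  python3 st.py 0.599 0.1712 0.17
```

```text
t: 26.92
position: [0.5567, 0.0533, 0.1994]
orientation: [0.433, -0.524, 0.473, 0.561]
force: [0.1, -0.1, 0.3]
gripper_width: 0.0341
t 26.925 p [0.5567 0.0533 0.1994] w 0.0341 F [ 0.1 -0.1  0.3] x [-0.077 -0.01  -0.997] z [-0.178  0.984  0.004] jaw deg from +y 10.3 q7 [ 0.03  0.48 -0.26  1.65  0.13  1.11  1.48]
t: 27.18
position: [0.4774, 0.0434, 0.2041]
orientation: [0.431, -0.524, 0.471, 0.563]
force: [0.1, -1.0, 0.1]
gripper_width: 0.0343
t 27.175 p [0.4774 0.0434 0.2041] w 0.0343 F [ 0.1 -1.   0.1] x [-0.078 -0.008 -0.997] z [-0.185  0.983  0.007] jaw deg from +y 10.7 q7 [ 0.06  0.36 -0.28  1.85  0.1   1.03  1.5 ]
t: 27.42
position: [0.4692, 0.121, 0.2031]
orientation: [0.431, -0.523, 0.474, 0.562]
force: [0.3, -0.1, -0.2]
gripper_width: 0.0342
t 27.425 p [0.4692 0.121  0.2031] w 0.0342 F [ 0.3 -0.1 -0.2] x [-0.081 -0.011 -0.997] z [-0.178  0.984  0.004] jaw deg from +y 10.3 q7 [-0.08  0.37 -0.3   1.83  0.1   1.04  1.33]
t: 27.68
position: [0.4859, 0.138, 0.2004]
orientation: [0.43, -0.523, 0.473, 0.564]
force: [-0.7, -1.4, 0.1]
gripper_width: 0.0343
t 27.675 p [0.4859 0.138  0.2004] w 0.0343 F [-0.7 -1.4  0.1] x [-0.084 -0.01  -0.996] z [-0.184  0.983  0.005] jaw deg from +y 10.6 q7 [-0.1   0.4  -0.3   1.79  0.11  1.05  1.31]
go mm tool [  20.5 -119.4   11.7]
```

```bash
python3 -m pendant '[[0.4,0,-30,4,0],[0.4,0,-35,4,0],[0.4,0,-35,4,0],[0.4,0,-19,0,0],[0.4,0,0,0,0]]'; python3 st.py 0.599 0.1712 0.124; python3 - <<'E'
from h import *
up("side",200,360,160,300,5,"pics/d1.png")
E
```

```text
t: 28.3
position: [0.5993, 0.1672, 0.1866]
orientation: [0.427, -0.521, 0.477, 0.565]
force: [-0.7, -1.0, -0.7]
gripper_width: 0.0341
t 28.3 p [0.5993 0.1672 0.1866] w 0.0341 F [-0.7 -1.  -0.7] x [-0.092 -0.015 -0.996] z [-0.181  0.984  0.002] jaw deg from +y 10.4 q7 [-0.14  0.59 -0.28  1.48  0.15  1.18  1.31]
go mm tool [62.3 -6.3  3.9]
```

View pics/d1.png

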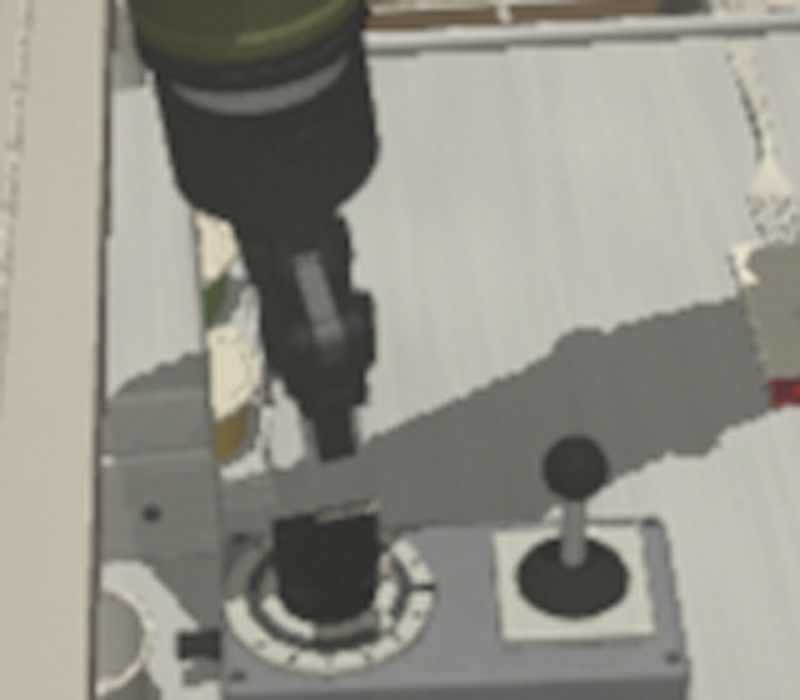

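```bash
python3 -m pendant '[[0.4,25,-4,4,0],[0.4,25,0,0,0],[0.4,0,0,0,0]]'; python3 st.py 0.599 0.1712 0.124
```

```text
t: 28.72
position: [0.5939, 0.169, 0.1364]
orientation: [0.426, -0.52, 0.478, 0.565]
force: [0.2, -0.6, 0.2]
gripper_width: 0.0347
t 28.725 p [0.5939 0.169  0.1364] w 0.0347 F [ 0.2 -0.6  0.2] x [-0.095 -0.016 -0.995] z [-0.18   0.984  0.001] jaw deg from +y 10.4 q7 [-0.15  0.63 -0.27  1.55  0.16  1.07  1.29]
go mm tool [11.8 -6.6  1.2]
```

Grip it, then pull backward lightly to straighten the hand.

```bash
python3 -m pendant '[[0.4,12,-6,1,0],[0.4,0,0,0,0],[0,0,0,0,0],[0,0,0,0,0],[0,0,0,0,0],[0,0,0,0,0]]' 40; python3 st.py 0.599 0.1712 0.124;  python3 -m pendant '[[0,0,5,0,0],[0,0,5,0,0],[0,0,0,0,0]]'; python3 st.py 0.599 0.1712 0.124
```

```text
t: 29.48
position: [0.5985, 0.1746, 0.126]
orientation: [0.428, -0.521, 0.475, 0.566]
force: [0.9, 1.3, -3.4]
gripper_width: 0.0099
t 29.475 p [0.5985 0.1746 0.126 ] w 0.0099 F [ 0.9  1.3 -3.4] x [-0.092 -0.011 -0.996] z [-0.182  0.983  0.006] jaw deg from +y 10.5 q7 [-0.15  0.65 -0.28  1.55  0.16  1.05  1.29]
go mm tool [ 2.  -0.  -3.4]
t: 29.85
position: [0.5987, 0.1746, 0.126]
orientation: [0.435, -0.524, 0.47, 0.562]
force: [-4.9, 0.8, 3.5]
gripper_width: 0.0104
t 29.85 p [0.5987 0.1746 0.126 ] w 0.0104 F [-4.9  0.8  3.5] x [-0.072 -0.004 -0.997] z [-0.181  0.984  0.009] jaw deg from +y 10.4 q7 [-0.15  0.64 -0.28  1.57  0.16  1.02  1.28]
go mm tool [ 1.9  0.1 -3.5]
```

```bash
python3 -m pendant '[[0,0,6,0,0],[0,0,6,0,0],[0,0,6,0,0],[0,0,6,0,0],[0,0,6,0,0],[0,0,0,0,0]]'; python3 st.py 0.599 0.1712 0.124
```

```text
t: 30.6
position: [0.5983, 0.1747, 0.1265]
orientation: [0.454, -0.535, 0.453, 0.55]
force: [-4.7, -0.1, 2.5]
gripper_width: 0.01
t 30.6 p [0.5983 0.1747 0.1265] w 0.01 F [-4.7 -0.1  2.5] x [-0.015  0.015 -1.   ] z [-0.176  0.984  0.018] jaw deg from +y 10.1 q7 [-0.15  0.61 -0.27  1.63  0.17  0.93  1.27]
go mm tool [ 2.4 -0.1 -3.6]
```

```bash
python3 -m pendant '[[0,0,6,0,0],[0,0,0,0,0],[0,0,0,0,0.16],[0,0,0,0,0.16],[0,0,0,0,0.16],[0,0,0,0,0]]'; python3 st.py 0.5985 0.1746 0.126;python3 - <<'E'
from h import *
up("side",220,340,220,320,6,"pics/d2.png")
E
```

```text
t: 31.35
position: [0.5982, 0.1762, 0.1267]
orientation: [0.577, -0.408, 0.569, 0.421]
force: [4.4, 2.2, -6.2]
gripper_width: 0.0102
t 31.35 p [0.5982 0.1762 0.1267] w 0.0102 F [ 4.4  2.2 -6.2] x [-0.002  0.022 -1.   ] z [0.312 0.95  0.02 ] jaw deg from +y -18.2 q7 [-0.23  0.59 -0.14  1.65  0.07  0.9   0.87]
go mm tool [ 0.6 -0.7 -1.4]
```

View pics/d2.png

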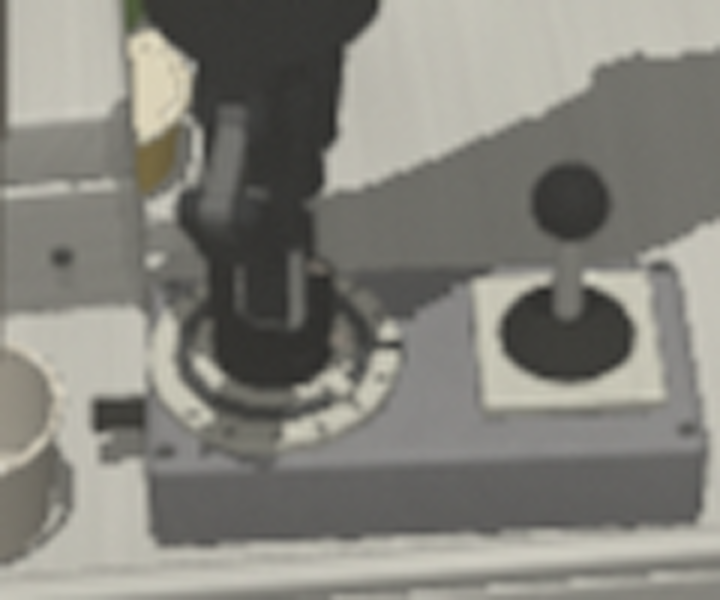

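```bash
python3 -m pendant '[[0,0,0,0,0.16],[0,0,0,0,0.16],[0,0,0,0,0.16],[0,0,0,0,0.16],[0,0,0,0,0]]'; python3 st.py 0.5985 0.1746 0.126;
```

```text
t: 32.02
position: [0.5995, 0.1778, 0.1267]
orientation: [0.677, -0.205, 0.671, 0.222]
force: [2.8, 2.1, -4.8]
gripper_width: 0.01
t 32.025 p [0.5995 0.1778 0.1267] w 0.01 F [ 2.8  2.1 -4.8] x [ 0.001  0.025 -1.   ] z [0.818 0.575 0.015] jaw deg from +y -54.9 q7 [-0.34  0.59  0.04  1.65 -0.06  0.89  0.35]
go mm tool [ 0.6 -2.  -2.6]
```

```bash
python3 -m pendant '[[0.35,0,0,0,0],[0.35,0,0,0,0],[0.35,0,0,0,0],[0.35,-20,0,0,0],[0.35,-30,0,0,0],[0.35,-20,0,0,0],[0.35,0,0,0,0]]'; python3 st.py 0.47 0.05 0.22;
```

```text
t: 32.9
position: [0.5977, 0.1743, 0.2]
orientation: [0.675, -0.208, 0.671, 0.225]
force: [-0.6, 0.0, -0.7]
gripper_width: 0.0302
t 32.9 p [0.5977 0.1743 0.2   ] w 0.0302 F [-0.6  0.  -0.7] x [-0.002  0.025 -1.   ] z [0.813 0.583 0.013] jaw deg from +y -54.4 q7 [-0.34  0.52  0.05  1.56 -0.06  1.06  0.35]
go mm tool [ -22.9  -26.1 -175.9]
```

```bash
python3 -m pendant '[[0.45,-5,0,-40,0],[0.45,-5,-10,-45,0],[0.45,-5,-10,-45,0],[0.45,-5,-6,-40,0],[0.45,0,0,0,-0.16],[0.45,0,0,0,-0.16],[0.45,0,0,0,-0.16],[0.45,0,0,0,-0.16],[0.45,0,0,0,-0.16],[0.45,0,0,0,-0.14]]'; python3 st.py 0.499 0.176 0.22; python3 - <<'E'
from h import *
p,d=capture("top");np.savez("pics/t8.npz",p=p,d=d);up("top",165,240,165,265,6,"pics/dz2.png",p)
s,_=capture("side");up("side",235,350,240,320,6.5,"pics/ds2.png",s)
E
```

```text
t: 34.15
position: [0.4647, 0.0486, 0.2088]
orientation: [0.496, -0.497, 0.491, 0.516]
force: [-1.1, -0.1, 0.1]
gripper_width: 0.0384
t 34.15 p [0.4647 0.0486 0.2088] w 0.0384 F [-1.1 -0.1  0.1] x [-0.014  0.023 -1.   ] z [-0.026  0.999  0.023] jaw deg from +y 1.5 q7 [-0.03  0.29 -0.15  1.92  0.02  0.94  1.42]
go mm tool [ -8.8 -37.4 126.7]
```

View pics/dz2.png

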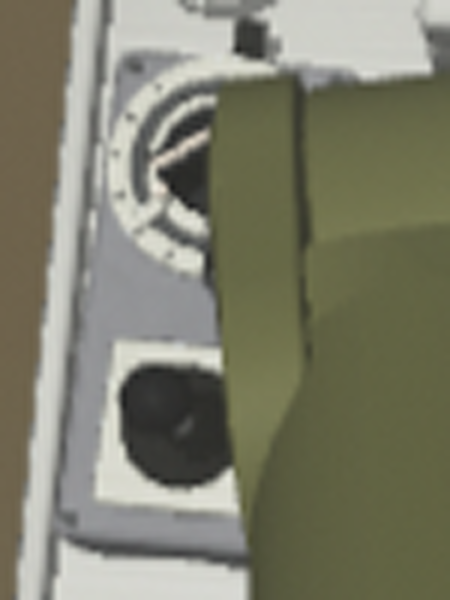

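View pics/ds2.png

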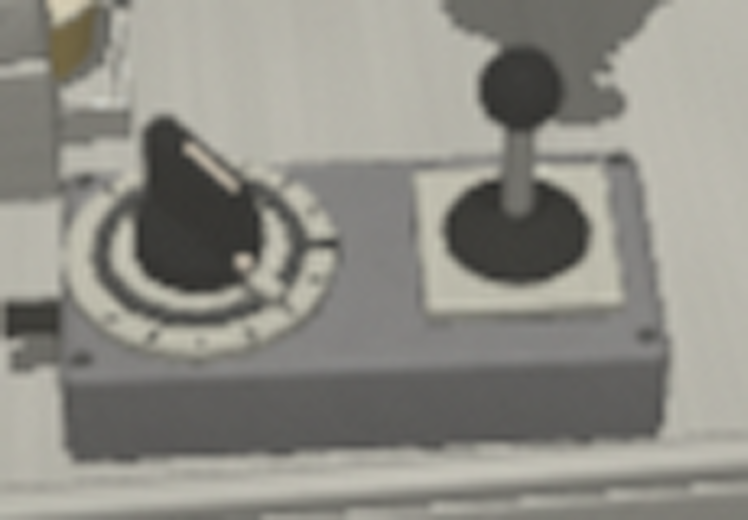

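```bash
python3 - <<'E'
from h import *
bx=np.array([np.cos(np.radians(-1.1)),np.sin(np.radians(-1.1))]);by=np.array([-bx[1],bx[0]])
def S(a,z): a=np.array(a,float)/6.5+[235,240]-.4;return pl("side",a[:,0],a[:,1],z)[:,:2]
def T(a,z): a=np.array(a,float)/6+165-.4;return pl("top",a[:,0],a[:,1],z)[:,:2]
A=lambda e:np.arctan2(e@by,-(e@bx))
for L in (S([(187,145),(238,188)],.145),T([(208,135),(158,165)],.145)):print("line",L.round(4),A(L[1]-L[0]))
w=S([(268,290)],.111)[0];wt=T([(150,213)],.111)[0];print("wedge side",w,"top",wt)
# box corners in side at z .097: (60? ) 
c=S([(620,157),(668,350),(62,385),(75,178)],.097);print(c,c.mean(0))
for a,b in((0,3),(1,2)):e=c[b]-c[a];print(np.hypot(*e),np.degrees(np.arctan2(e[1],e[0])))
# skirt mark
m=S([(243,260)],.116)[0];print("mark",m)
for dc in((.5992,.1712),(.5985,.1746),c.mean(0)+.05*bx): dc=np.array(dc);print(dc,"wedge",A(w-dc),np.hypot(*(w-dc)),A(wt-dc),np.hypot(*(wt-dc)),"mark",A(m-dc))
E
```

```text
line [[0.6034 0.1716]
 [0.589  0.1919]] 0.9335683624487328
line [[0.6031 0.1718]
 [0.591  0.1889]] 0.9330492816066942
wedge side [0.5814852  0.20222429] top [0.58063515 0.19669575]
[[0.46251425 0.14047936]
 [0.46103945 0.22576915]
 [0.64575692 0.2220524 ]
 [0.63984477 0.13272347]] [0.55228885 0.1802561 ]
0.17750005481799988 -2.504345484165069
0.18475486035280814 -1.1527073696886732
mark [0.58846526 0.19366221]
[0.5992 0.1712] wedge 1.0327764096682936 0.0357256259224096 0.9222249786597209 0.03153865687015682 mark 1.1057842127810138
[0.5985 0.1746] wedge 0.9995427347641991 0.03244386674932596 0.8716835357650199 0.028414344552402753 mark 1.067037852188099
[0.60227963 0.17929622] wedge 0.8149602662992673 0.03095325956298931 0.6579027483653025 0.027770973314724303 mark 0.7857715818764929
```

```bash
python3 - <<'E'
from h import *
bx=np.array([np.cos(np.radians(-1.1)),np.sin(np.radians(-1.1))]);by=np.array([-bx[1],bx[0]])
A=lambda e:np.arctan2(e@by,-(e@bx))
def fit(n,p,x0,x1,y0,y1,f,zz):
    g=cv2.cvtColor(p,cv2.COLOR_RGB2HSV)[y0:y1,x0:x1];g=cv2.resize(g,None,fx=f,fy=f,interpolation=cv2.INTER_CUBIC)
    m=((g[...,2]>165)&(g[...,1]<40)).astype(np.uint8)
    cn=[c for c in cv2.findContours(m,0,1)[0]];cn=max(cn,key=lambda c:len(c));h=cv2.convexHull(cn)
    e=cv2.fitEllipse(h);print(n,"ell",e)
    u,v=x0+(e[0][0]+.5)/f-.5,y0+(e[0][1]+.5)/f-.5
    c=pl(n,u,v,zz)[:2]; b=g[...,2].astype(np.uint8)
    return c
p=np.load("pics/top0.npz")["p"];c=fit("top",p,180,224,172,214,6,.098);print(c)
w=pl("top",165+150/6-.4,165+212/6-.4,.111)[:2];print("wedge",A(w-c),np.hypot(*(w-c)))
p=np.load("pics/side0.npz")["p"];c=fit("side",p,240,289,258,297,6,.098);print(c)
w=pl("side",235+268/6.5-.4,240+290/6.5-.4,.111)[:2];print("wedge",A(w-c),np.hypot(*(w-c)))
E
```

```text
top ell ((123.15194702148438, 104.82249450683594), (214.01158142089844, 265.5276794433594), 143.91189575195312)
[0.61039652 0.17783002]
wedge 0.552445051168694 0.0349358262071834
side ell ((52.43421936035156, 126.99247741699219), (110.73436737060547, 147.2831573486328), 95.39187622070312)
[0.63610401 0.16876652]
wedge 0.5304112740879453 0.06405182738519234
```

```bash
python3 - <<'E'
from h import *
bx=np.array([np.cos(np.radians(-1.1)),np.sin(np.radians(-1.1))]);by=np.array([-bx[1],bx[0]])
A=lambda e:np.arctan2(e@by,-(e@bx))
def S(a,z): a=np.array(a,float)/6.5+[235,240]-.4;return pl("side",a[:,0],a[:,1],z)[:,:2]
def T(a,z): a=np.array(a,float)/6+165-.4;return pl("top",a[:,0],a[:,1],z)[:,:2]
e=T([(107,167),(338,167),(222,55),(222,280),(208,283)],.099);print(e);c=np.array([e[2:4,0].mean(),e[:2,1].mean()]);print("c",c)
for z in(.104,.111):w=T([(150,213)],z)[0];print("wedge",A(w-c),np.hypot(*(w-c)),"zero line",A(e[4]-c))
e=S([(65,262),(340,250),(200,355)],.099);print(e)
# side: ring x extents give centre x ; bottom gives y max
r=(e[1,0]-e[0,0])/2;c=np.array([(e[0,0]+e[1,0])/2,e[2,1]-abs(r)]);print("side c",c,r)
for z in(.104,.111):w=S([(268,290)],z)[0];print("wedge",A(w-c),np.hypot(*(w-c)))
p=np.load("pics/t8.npz")["p"];up("top",178,220,165,217,11,"pics/w1.png",p)
up("top",178,230,165,217,11,"pics/w0.png",np.load("pics/top0.npz")["p"])
E
```

```text
[[0.60012578 0.21680876]
 [0.60488575 0.13002033]
 [0.64606679 0.17742002]
 [0.55918673 0.16980435]
 [0.55775922 0.17492407]]
c [0.60262676 0.17341455]
wedge 0.8591898969293382 0.032006375193337294 zero line 0.014432629070383417
wedge 0.7946770189982333 0.03202569529949198 zero line 0.014432629070383417
[[0.64374218 0.17231558]
 [0.55717852 0.17556267]
 [0.60350568 0.21577305]]
side c [0.60046035 0.17249121] -0.043281832560250144
wedge 0.8538036509299588 0.02998317211786481
wedge 0.9835744040375175 0.03527196919996648
```

View pics/w0.png

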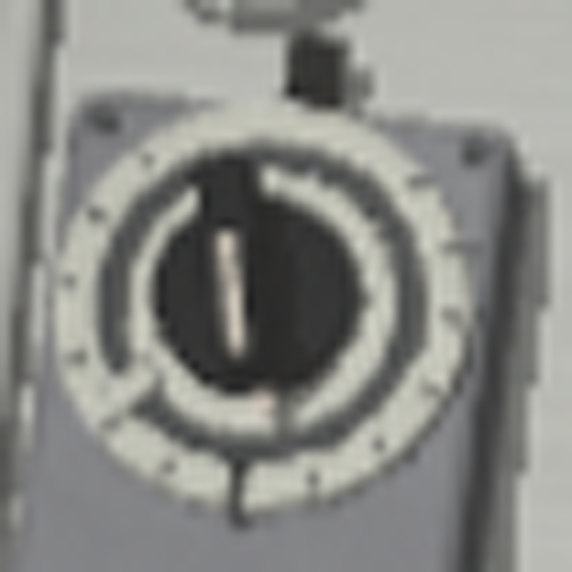

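View pics/w1.png

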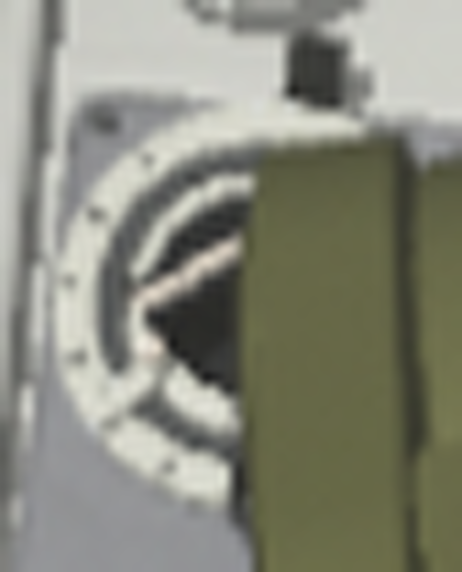

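```bash
python3 - <<'E'
from h import *
s,_=capture("side");c=s[255:300,240:295,::-1];cv2.imwrite("pics/w2.png",cv2.resize(c,None,fx=14,fy=13,interpolation=cv2.INTER_LANCZOS4))
E
```

```text
(no output)
```

View pics/w2.png

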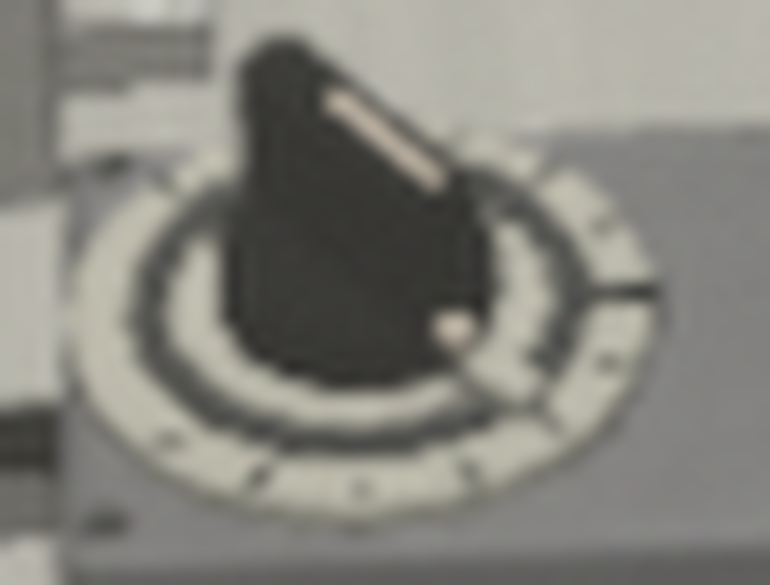

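```bash
python3 - <<'E'
from h import *
print(pl("side",235+521/6.5-.4,240+88/6.5-.4,.166), pl("top",165+152/6-.4,165+397/6-.4,.166))
E
python3 -m pendant '[[0.5,-10,0,30,0],[0.5,-2,-10,35,0],[0.5,0,-14,35,0],[0.5,0,-8,25,0],[0.5,0,0,0,0]]'; python3 st.py 0.498 0.1745 0.148
```

```text
[0.50158239 0.17887027 0.166     ] [0.50257233 0.17927474 0.166     ]
t: 34.92
position: [0.4956, 0.1762, 0.2217]
orientation: [0.502, -0.49, 0.499, 0.509]
force: [-0.7, -0.4, -0.0]
gripper_width: 0.0425
t 34.925 p [0.4956 0.1762 0.2217] w 0.0425 F [-0.7 -0.4 -0. ] x [-0.017  0.022 -1.   ] z [0.003 1.    0.022] jaw deg from +y -0.2 q7 [-0.24  0.37 -0.18  1.77  0.04  1.02  1.13]
go mm tool [73.6 -3.7 -3.3]
```

```bash
python3 -m pendant '[[0.5,20,-6,0,0],[0.5,25,0,0,0],[0.5,0,0,0,0]]'; python3 st.py 0.501 0.178 0.15; python3 - <<'E'
from h import *
up("side",220,360,200,320,5.5,"pics/k1.png")
E
```

```text
t: 35.3
position: [0.5002, 0.1745, 0.1751]
orientation: [0.503, -0.488, 0.502, 0.507]
force: [-0.4, 0.3, -0.2]
gripper_width: 0.0428
t 35.3 p [0.5002 0.1745 0.1751] w 0.0428 F [-0.4  0.3 -0.2] x [-0.018  0.02  -1.   ] z [0.011 1.    0.02 ] jaw deg from +y -0.6 q7 [-0.25  0.42 -0.17  1.83  0.06  0.91  1.12]
go mm tool [25.1 -1.2  3. ]
```

View pics/k1.png

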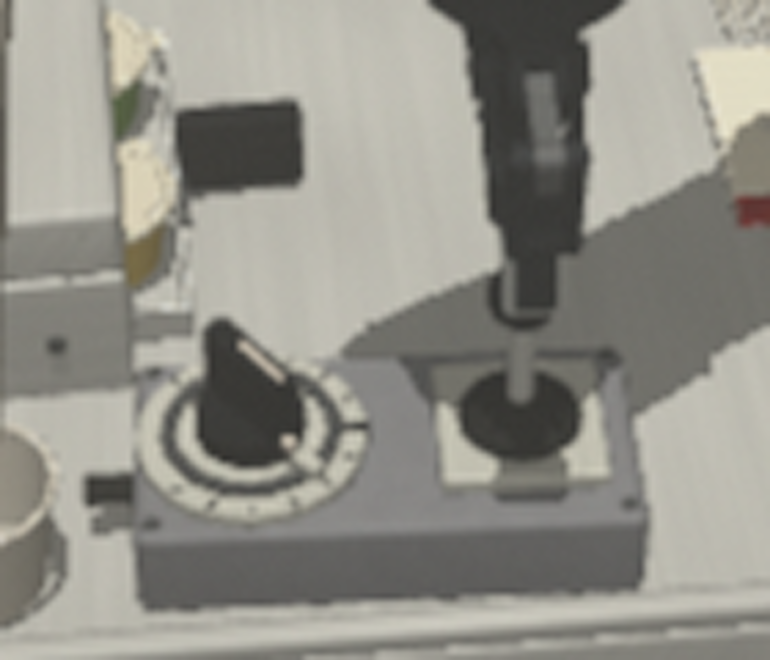

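```bash
python3 -m pendant '[[0.5,24,-2,3,0],[0.5,2,0,0,0],[0.1,0,0,0,0],[0.1,0,0,0,0],[0.1,0,0,0,0]]' 30; python3 st.py 0.521 0.178 0.148
```

```text
t: 35.98
position: [0.5039, 0.1774, 0.1538]
orientation: [0.506, -0.488, 0.501, 0.504]
force: [-0.3, 1.8, -9.0]
gripper_width: 0.0237
t 35.975 p [0.5039 0.1774 0.1538] w 0.0237 F [-0.3  1.8 -9. ] x [-0.011  0.022 -1.   ] z [0.015 1.    0.021] jaw deg from +y -0.9 q7 [-0.25  0.45 -0.17  1.85  0.06  0.86  1.11]
go mm tool [  5.6 -17.1   0.8]
```

```bash
python3 -m pendant '[[0.5,0,0,0,0],[0.5,0,0,0,0],[0.5,7,1,0,0],[0.1,0,0,0,0],[0.1,0,0,0,0],[0.1,0,0,0,0]]' 30; python3 st.py 0.521 0.178 0.148
```

```text
t: 36.72
position: [0.5042, 0.1777, 0.1482]
orientation: [0.507, -0.489, 0.5, 0.504]
force: [-0.1, -0.1, -1.0]
gripper_width: 0.024
t 36.725 p [0.5042 0.1777 0.1482] w 0.024 F [-0.1 -0.1 -1. ] x [-0.008  0.022 -1.   ] z [0.015 1.    0.022] jaw deg from +y -0.9 q7 [-0.26  0.45 -0.17  1.86  0.07  0.84  1.11]
go mm tool [  0.1 -16.8   0.6]
```

```bash
python3 -m pendant '[[0.1,1,-8,0,0],[0.1,2,-8,0,0],[0.1,2,-6,0,0],[0.1,0,0,0,0]]'; python3 st.py 0.527 0.178 0.144; python3 - <<'E'
from h import *
up("side",220,360,200,320,5.5,"pics/k2.png")
E
```

```text
t: 37.22
position: [0.5257, 0.1777, 0.1429]
orientation: [0.506, -0.488, 0.501, 0.505]
force: [-3.5, 0.7, 6.3]
gripper_width: 0.0244
t 37.225 p [0.5257 0.1777 0.1429] w 0.0244 F [-3.5  0.7  6.3] x [-0.011  0.022 -1.   ] z [0.015 1.    0.022] jaw deg from +y -0.8 q7 [-0.25  0.49 -0.16  1.81  0.07  0.85  1.12]
go mm tool [-1.1 -1.2  0.3]
```

View pics/k2.png

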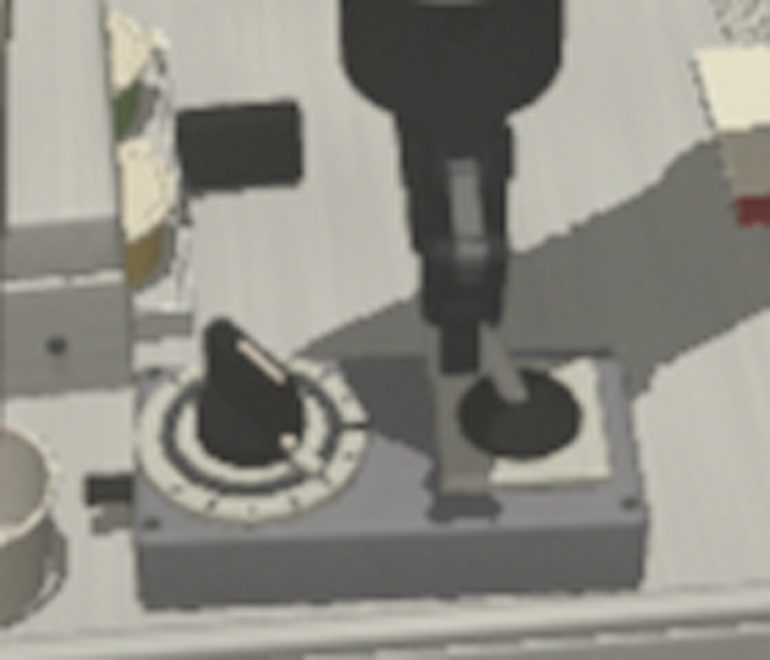

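```bash
python3 -m pendant '[[0.1,0,0,0,0],[0.1,0,0,0,0],[0.1,0,0,0,0],[0.1,0,0,0,0],[0.1,0,0,0,0],[0.1,0,0,0,0],[0.1,0,0,0,0]]'; python3 st.py;  python3 -m pendant '[[0.1,0,0,0,0],[0.1,0,0,0,0],[0.1,0,0,0,0],[0.1,0,0,0,0],[0.1,0,0,0,0],[0.1,0,0,0,0],[0.1,0,0,0,0]]'; python3 st.py; python3 - <<'E'
from h import *
p,_=capture("side");up("side",220,360,200,320,5.5,"pics/k3.png",p)
p,_=capture("top");up("top",150,430,125,345,2.8,"pics/k3t.png",p)
E
```

```text
t: 38.15
position: [0.5252, 0.1778, 0.1432]
orientation: [0.506, -0.488, 0.501, 0.505]
force: [-2.9, 0.5, 3.4]
gripper_width: 0.024
t 38.15 p [0.5252 0.1778 0.1432] w 0.024 F [-2.9  0.5  3.4] x [-0.011  0.022 -1.   ] z [0.014 1.    0.022] jaw deg from +y -0.8 q7 [-0.25  0.49 -0.16  1.81  0.07  0.85  1.12]
t: 39.02
position: [0.5252, 0.1778, 0.1432]
orientation: [0.506, -0.488, 0.501, 0.505]
force: [-3.0, -0.2, 3.7]
gripper_width: 0.0242
t 39.025 p [0.5252 0.1778 0.1432] w 0.0242 F [-3.  -0.2  3.7] x [-0.011  0.022 -1.   ] z [0.014 1.    0.022] jaw deg from +y -0.8 q7 [-0.25  0.49 -0.16  1.81  0.07  0.85  1.12]
```

View pics/k3.png

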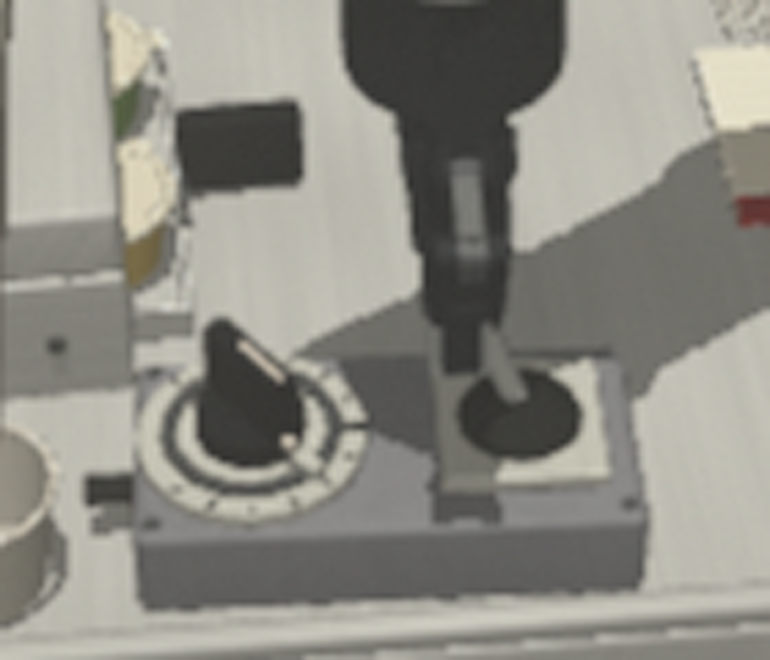

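View pics/k3t.png

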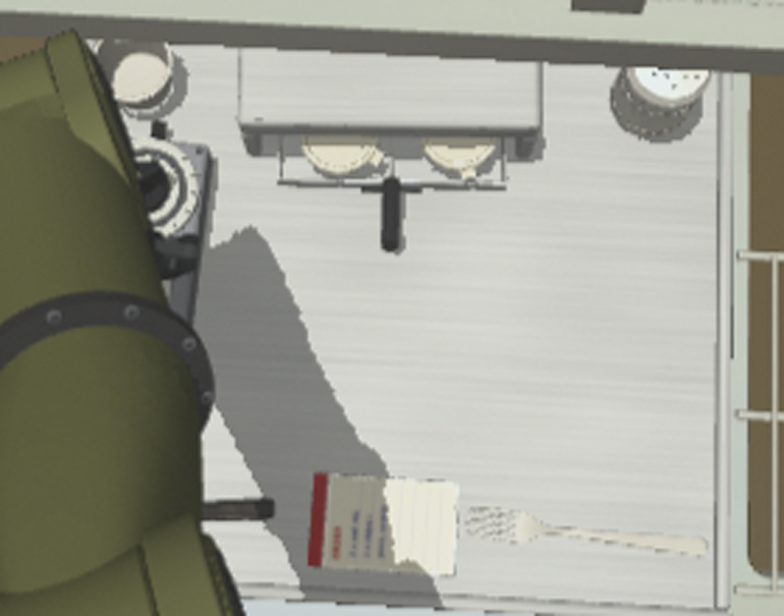

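```bash
python3 -m pendant '[[0.1,-1,8,0,0],[0.1,-2,8,0,0],[0.1,-2,6,0,0],[0.1,0,0,0,0],[0.5,0,0,0,0],[0.5,0,0,0,0],[0.5,0,0,0,0],[0.5,-25,0,0,0],[0.5,-30,0,0,0],[0.5,0,0,0,0]]'; python3 st.py 0.599 0.176 0.2;  python3 - <<'E'
from h import *
p,_=capture("side");up("side",220,360,200,320,5.5,"pics/k4.png",p)
E
```

```text
t: 40.38
position: [0.5061, 0.1761, 0.2047]
orientation: [0.508, -0.489, 0.5, 0.503]
force: [-0.5, 0.3, 0.4]
gripper_width: 0.0428
t 40.375 p [0.5061 0.1761 0.2047] w 0.0428 F [-0.5  0.3  0.4] x [-0.006  0.022 -1.   ] z [0.016 1.    0.022] jaw deg from +y -0.9 q7 [-0.25  0.39 -0.17  1.78  0.05  0.97  1.12]
go mm tool [  4.1 -92.9   1.3]
```

View pics/k4.png

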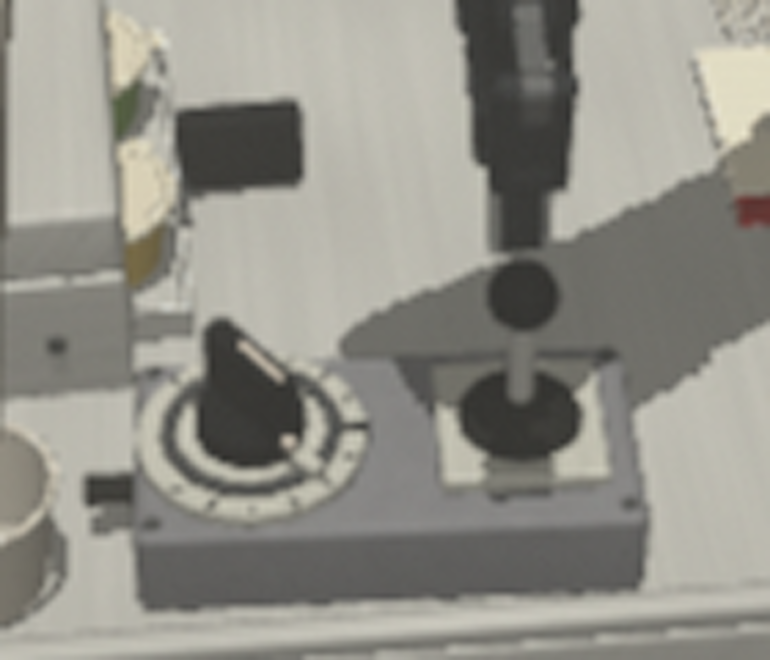

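```bash
python3 -m pendant '[[0.4,0,-30,0,0],[0.4,0,-35,0,0],[0.4,0,-28,0,0],[0.4,0,0,0,0.16],[0.4,0,0,0,0.16],[0.4,0,0,0,0.16],[0.4,0,0,0,0.16],[0.4,0,0,0,0.16],[0.4,0,0,0,0.14],[0.4,0,0,0,0]]'; python3 st.py 0.6 0.176 0.126
```

```text
t: 41.68
position: [0.5956, 0.1722, 0.1885]
orientation: [0.669, -0.197, 0.685, 0.212]
force: [-0.1, -0.9, 0.9]
gripper_width: 0.0348
t 41.675 p [0.5956 0.1722 0.1885] w 0.0348 F [-0.1 -0.9  0.9] x [-0.028  0.014 -1.   ] z [ 0.833  0.553 -0.015] jaw deg from +y -56.4 q7 [-0.37  0.54  0.1   1.56 -0.09  1.07  0.35]
go mm tool [62.4 -1.   6.7]
```

```bash
python3 -m pendant '[[0.4,20,-1,6,-0.03],[0.4,25,0,0,0],[0.4,15,0,0,0],[0.4,0,0,0,0]]'; python3 st.py 0.6 0.176 0.126;  python3 -m pendant '[[0,1,0,0,0],[0,0,0,0,0],[0,0,0,0,0],[0,0,0,0,0]]' 40; python3 st.py 0.6 0.176 0.126
```

```text
t: 42.18
position: [0.5987, 0.1754, 0.1246]
orientation: [0.664, -0.211, 0.681, 0.226]
force: [0.2, 0.2, 0.0]
gripper_width: 0.0341
t 42.175 p [0.5987 0.1754 0.1246] w 0.0341 F [0.2 0.2 0. ] x [-0.03   0.013 -0.999] z [ 0.808  0.588 -0.017] jaw deg from +y -54.0 q7 [-0.36  0.61  0.08  1.62 -0.09  0.94  0.39]
go mm tool [-1.4 -0.2  1.4]
t: 42.68
position: [0.6001, 0.1762, 0.1243]
orientation: [0.665, -0.211, 0.68, 0.227]
force: [1.3, 0.8, -6.0]
gripper_width: 0.0097
t 42.675 p [0.6001 0.1762 0.1243] w 0.0097 F [ 1.3  0.8 -6. ] x [-0.027  0.015 -1.   ] z [ 0.808  0.59  -0.013] jaw deg from +y -53.9 q7 [-0.36  0.61  0.08  1.62 -0.09  0.93  0.39]
go mm tool [-1.7 -0.1 -0.3]
```

```bash
python3 -m pendant '[[0,0,0,0,-0.15],[0,0,0,0,-0.15],[0,0,0,0,-0.15],[0,0,0,0,-0.15],[0,0,0,0,-0.15],[0,0,0,0,-0.15],[0,0,0,0,0]]'; python3 st.py 0.6 0.176 0.126
```

```text
t: 43.55
position: [0.5997, 0.1749, 0.1244]
orientation: [0.499, -0.487, 0.507, 0.507]
force: [2.7, 2.6, -6.9]
gripper_width: 0.0103
t 43.55 p [0.5997 0.1749 0.1244] w 0.0103 F [ 2.7  2.6 -6.9] x [-0.027  0.012 -1.   ] z [0.013 1.    0.011] jaw deg from +y -0.7 q7 [-0.2   0.61 -0.18  1.62  0.1   0.94  1.14]
go mm tool [-1.6 -0.2  1.1]
```

```bash
python3 -m pendant '[[0.35,0,0,0,0],[0.35,0,0,0,0],[0.35,-20,0,0,0],[0.35,-30,5,0,0],[0.35,-20,10,0,0],[0.4,0,10,-30,0],[0.4,0,0,-45,0],[0.4,0,0,-45,0],[0.4,0,0,-45,0],[0.4,0,0,0,0]]'; python3 st.py 0.578 -0.0235 0.15;  python3 - <<'E'
from h import *
p,_=capture("side");up("side",205,345,180,300,5.5,"pics/k5.png",p)
p,_=capture("top");up("top",150,430,125,345,2.8,"pics/k5t.png",p)
E
```

```text
t: 44.8
position: [0.5691, 0.0045, 0.2002]
orientation: [0.502, -0.485, 0.51, 0.502]
force: [0.0, 1.0, 0.2]
gripper_width: 0.034
t 44.8 p [0.5691 0.0045 0.2002] w 0.034 F [0.  1.  0.2] x [-0.025  0.009 -1.   ] z [0.026 1.    0.008] jaw deg from +y -1.5 q7 [ 0.07  0.46 -0.17  1.68  0.07  1.04  1.42]
go mm tool [ 49.7 -10.9 -28.1]
```

View pics/k5.png

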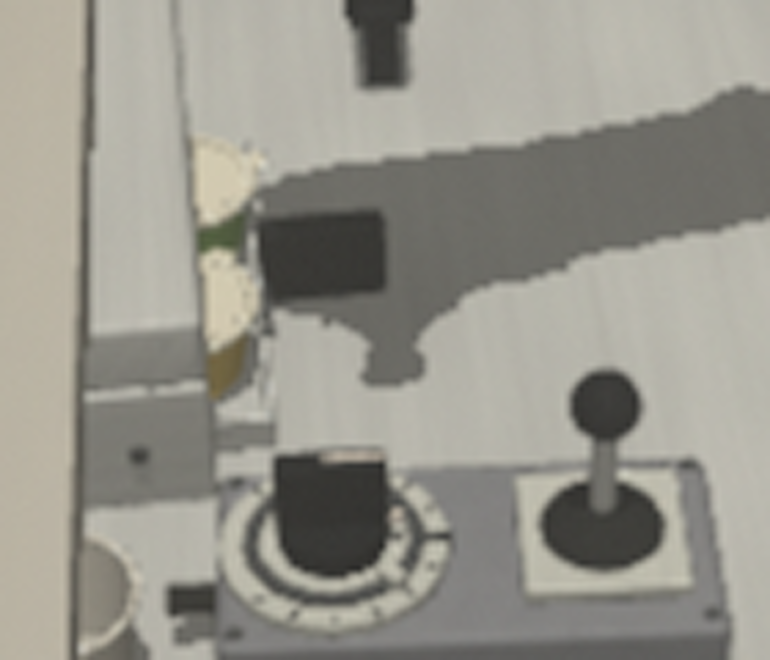

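View pics/k5t.png

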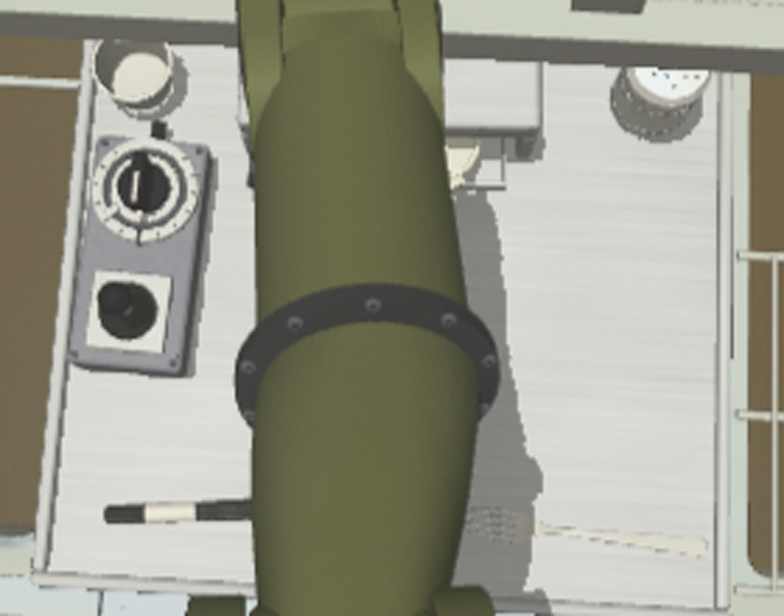

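```bash
python3 -m pendant '[[0.4,0,-10,-28,-0.06],[0.4,30,0,0,0],[0.4,0,0,0,0]]'; python3 st.py 0.58 -0.0235 0.066;  python3 -m pendant '[[0.4,25,0,0,0],[0.4,0,0,0,0]]'; python3 st.py 0.58 -0.0235 0.066; python3 - <<'E'
from h import *
a=np.array([[391,185],[391,248]])/2.8+[150,125]-.3
print(pl("top",a[:,0],a[:,1],.098))
p,_=capture("side");up("side",205,345,180,300,5.5,"pics/k6.png",p)
E
```

```text
t: 45.28
position: [0.5784, -0.0126, 0.1703]
orientation: [0.486, -0.503, 0.489, 0.522]
force: [0.5, 0.2, -0.2]
gripper_width: 0.0346
t 45.275 p [ 0.5784 -0.0126  0.1703] w 0.0346 F [ 0.5  0.2 -0.2] x [-0.023  0.015 -1.   ] z [-0.049  0.999  0.016] jaw deg from +y 2.8 q7 [ 0.11  0.5  -0.19  1.69  0.09  0.98  1.51]
go mm tool [104.   -3.4 -12.6]
t: 45.52
position: [0.5788, -0.0093, 0.1471]
orientation: [0.486, -0.504, 0.488, 0.522]
force: [0.5, -0.1, 0.3]
gripper_width: 0.0344
t 45.525 p [ 0.5788 -0.0093  0.1471] w 0.0344 F [ 0.5 -0.1  0.3] x [-0.021  0.016 -1.   ] z [-0.052  0.998  0.017] jaw deg from +y 3.0 q7 [ 0.1   0.52 -0.18  1.72  0.09  0.92  1.51]
go mm tool [ 80.8  -2.1 -15.6]
[[ 0.61745211 -0.02394345  0.098     ]
 [ 0.5655878  -0.02672204  0.098     ]]
```

View pics/k6.png

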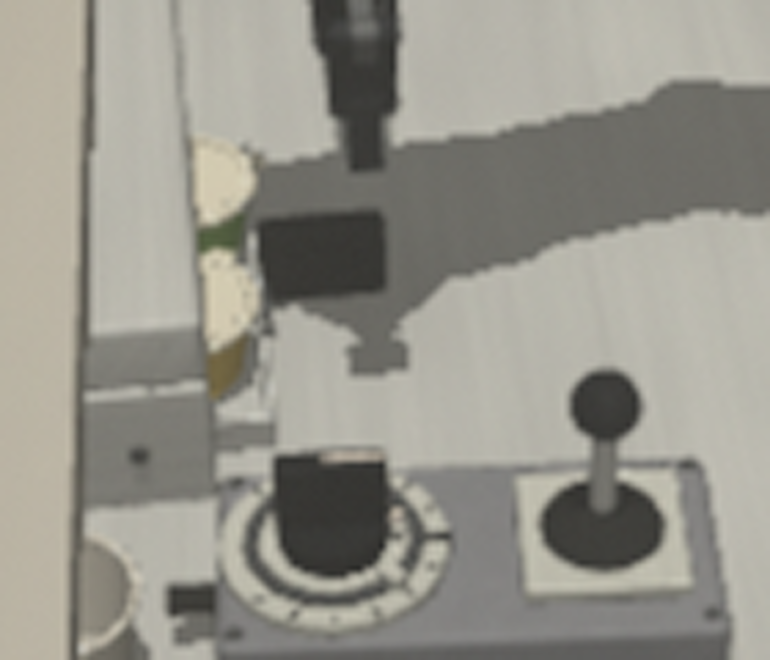

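```bash
python3 -m pendant '[[0.4,15,0,-16,0.01],[0.4,0,0,0,0]]'; python3 st.py 0.58 -0.0245 0.066;
```

```text
t: 45.82
position: [0.582, -0.0258, 0.1347]
orientation: [0.49, -0.503, 0.489, 0.518]
force: [0.4, 0.3, -0.5]
gripper_width: 0.034
t 45.825 p [ 0.582  -0.0258  0.1347] w 0.034 F [ 0.4  0.3 -0.5] x [-0.014  0.015 -1.   ] z [-0.042  0.999  0.016] jaw deg from +y 2.4 q7 [ 0.13  0.54 -0.18  1.73  0.1   0.89  1.52]
go mm tool [68.7  1.   0.3]
```

```bash
python3 -m pendant '[[0.4,25,0,0,0],[0.4,0,0,0,0]]'; python3 st.py 0.58 -0.0245 0.066;python3 -m pendant '[[0.4,25,0,-1,0],[0.4,16,1,-1,0],[0.4,0,0,0,0]]'; python3 st.py 0.58 -0.0245 0.066
```

```text
t: 46.08
position: [0.5824, -0.0261, 0.1105]
orientation: [0.49, -0.503, 0.489, 0.517]
force: [0.5, -0.1, -0.3]
gripper_width: 0.0344
t 46.075 p [ 0.5824 -0.0261  0.1105] w 0.0344 F [ 0.5 -0.1 -0.3] x [-0.013  0.015 -1.   ] z [-0.041  0.999  0.016] jaw deg from +y 2.3 q7 [ 0.12  0.57 -0.17  1.76  0.1   0.83  1.52]
go mm tool [44.5  1.8  1. ]
t: 46.45
position: [0.5832, -0.0276, 0.0716]
orientation: [0.492, -0.504, 0.488, 0.516]
force: [-0.4, -0.4, 0.6]
gripper_width: 0.0338
t 46.45 p [ 0.5832 -0.0276  0.0716] w 0.0338 F [-0.4 -0.4  0.6] x [-0.008  0.015 -1.   ] z [-0.04   0.999  0.016] jaw deg from +y 2.3 q7 [ 0.12  0.62 -0.16  1.8   0.12  0.74  1.51]
go mm tool [5.7 3.1 3.2]
```

```bash
python3 -m pendant '[[0.4,5,3,3,0],[0,0,0,0,0],[0,0,0,0,0],[0,0,0,0,0],[0,0,0,0,0]]' 50; python3 st.py; python3 -m pendant '[[0,0,6,0,0],[0,0,12,0,0],[0,0,14,0,0],[0,0,14,0,0],[0,0,10,0,0],[0,0,0,0,0]]'; python3 st.py 0.43 -0.03 0.065; python3 - <<'E'
from h import *
p,_=capture("side");up("side",205,385,160,300,4.4,"pics/p1.png",p)
E
```

```text
t: 47.08
position: [0.5812, -0.0245, 0.0688]
orientation: [0.492, -0.505, 0.487, 0.515]
force: [0.1, -0.3, -2.0]
gripper_width: 0.0131
t 47.075 p [ 0.5812 -0.0245  0.0688] w 0.0131 F [ 0.1 -0.3 -2. ] x [-0.005  0.015 -1.   ] z [-0.041  0.999  0.015] jaw deg from +y 2.3 q7 [ 0.11  0.62 -0.16  1.81  0.12  0.73  1.5 ]
t: 47.82
position: [0.5203, -0.027, 0.0688]
orientation: [0.492, -0.505, 0.487, 0.515]
force: [-1.6, 1.1, -2.0]
gripper_width: 0.0127
t 47.825 p [ 0.5203 -0.027   0.0688] w 0.0127 F [-1.6  1.1 -2. ] x [-0.006  0.015 -1.   ] z [-0.041  0.999  0.015] jaw deg from +y 2.4 q7 [ 0.13  0.55 -0.17  1.97  0.12  0.64  1.5 ]
go mm tool [ 4.3 90.3  0.7]
```

View pics/p1.png

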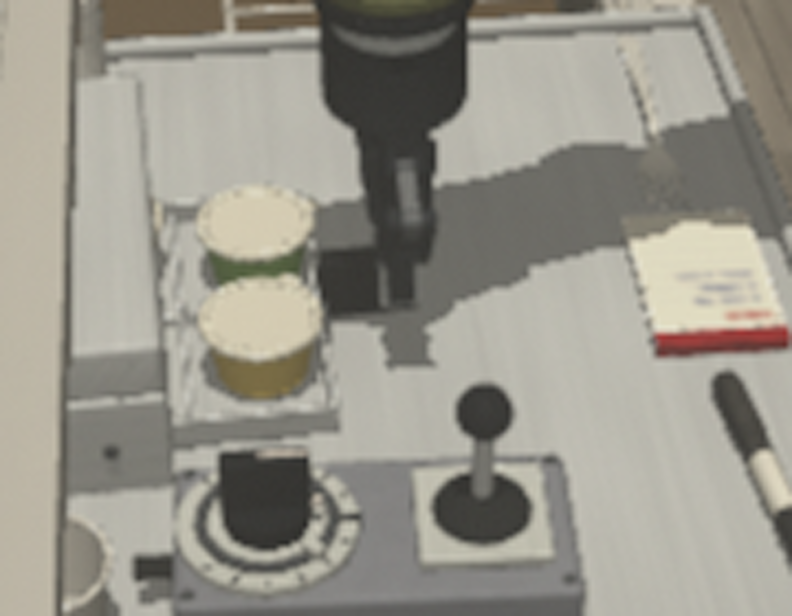

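```bash
python3 -m pendant '[[0,0,8,0,0],[0,0,14,0,0],[0,0,16,0,0],[0,0,16,0,0],[0,0,16,0,0],[0,0,14,0,0],[0,0,10,0,0],[0,0,4,0,0],[0,0,0,0,0]]'; python3 st.py 0.43 -0.03 0.065; python3 - <<'E'
from h import *
p,_=capture("side");up("side",205,385,160,300,4.4,"pics/p2.png",p)
E
```

```text
t: 49.0
position: [0.4169, -0.0312, 0.069]
orientation: [0.492, -0.505, 0.487, 0.515]
force: [-0.9, 0.1, -4.2]
gripper_width: 0.0132
t 49.0 p [ 0.4169 -0.0312  0.069 ] w 0.0132 F [-0.9  0.1 -4.2] x [-0.005  0.015 -1.   ] z [-0.041  0.999  0.015] jaw deg from +y 2.3 q7 [ 0.15  0.44 -0.17  2.23  0.12  0.49  1.5 ]
go mm tool [  4.  -13.1   0.6]
```

View pics/p2.png

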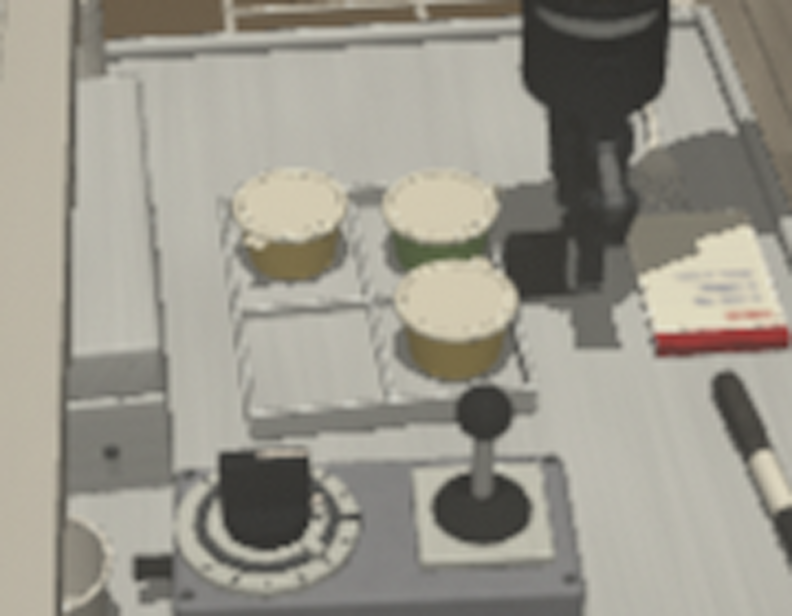

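```bash
python3 -m pendant '[[0.3,0,0,0,0],[0.4,0,0,0,0],[0.4,-15,0,0,0],[0.4,-30,2,0,0],[0.4,-40,2,0,0],[0.4,-40,0,-20,0],[0.4,0,0,-45,0],[0.4,0,0,-45,0],[0.4,0,0,-45,0],[0.4,0,0,0,0]]'; python3 -m pendant '[[0.4,0,0,-45,0],[0.4,0,0,-40,0],[0.4,0,0,0,0]]'; python3 st.py;  python3 tubs.py; python3 - <<'E'
from h import *
p,_=capture("side");up("side",205,385,160,300,4.4,"pics/p3.png",p)
p,_=capture("top");up("top",150,430,125,345,2.8,"pics/p3t.png",p);up("top",178,230,165,217,11,"pics/w5.png",p)
E
```

```text
t: 50.3
position: [0.4261, -0.1925, 0.1984]
orientation: [0.494, -0.509, 0.484, 0.512]
force: [-0.2, 0.3, 0.3]
gripper_width: 0.0344
t: 50.68
position: [0.4315, -0.2776, 0.1976]
orientation: [0.494, -0.51, 0.483, 0.513]
force: [0.6, 0.2, -0.7]
gripper_width: 0.0344
t 50.675 p [ 0.4315 -0.2776  0.1976] w 0.0344 F [ 0.6  0.2 -0.7] x [ 0.008  0.014 -1.   ] z [-0.047  0.999  0.013] jaw deg from +y 2.7 q7 [ 0.62  0.36 -0.12  1.84  0.03  0.94  2.11]
blob 307 247 593.5 16.17461395263672 [ 0.4929 -0.0697]
blob 270 244 592.0 15.811488151550293 [0.4942 0.0125]
blob 313 210 573.5 15.71663761138916 [ 0.5776 -0.0788]
```

View pics/p3.png

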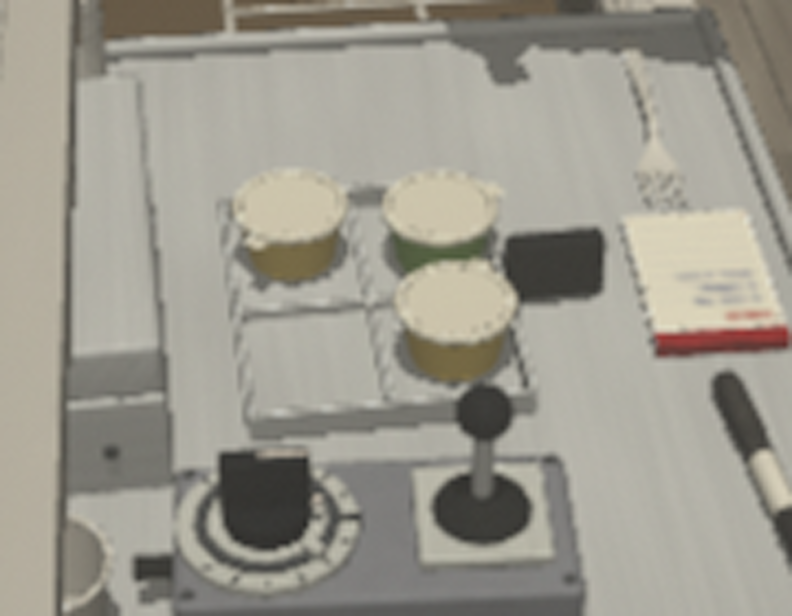

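View pics/p3t.png

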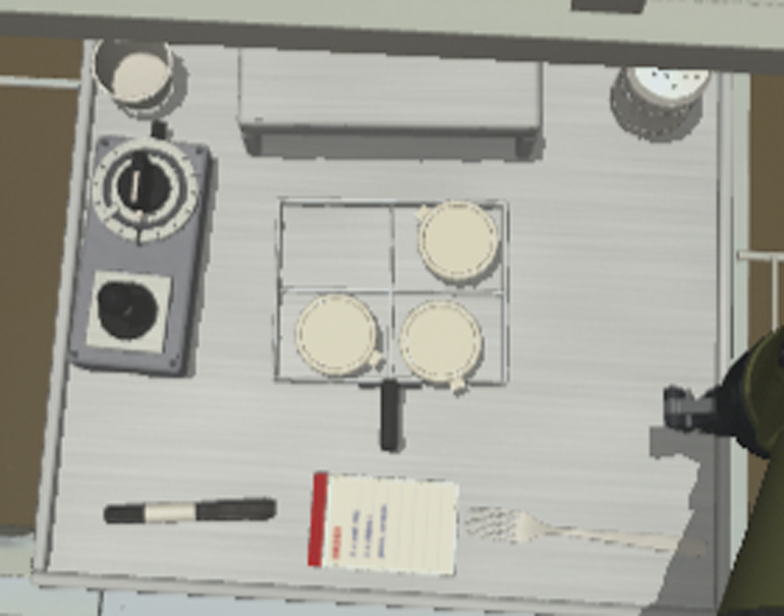

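View pics/w5.png

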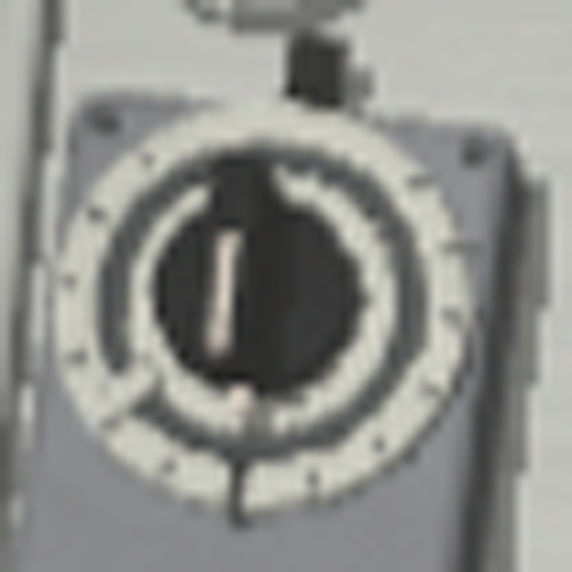

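```bash
python3 - <<'E'
from h import *
a=np.array([[281,199],[508,203],[506,382],[277,380]])/2.8+[150,125]-.3
t=pl("top",a[:,0],a[:,1],.073)[:,:2];c=t.mean(0);print(t,c)
ex=np.array([.9994,.036]);ey=np.array([-.036,.9994]);f=np.array([.652,-.021])
print("tray x in bridge",(c-f)@ex)
for q in((.4929,-.0697),(.4942,.0125),(.5776,-.0788)):d=np.array(q)-c;print((d@ex).round(4),(d@ey).round(4))
def T(a,z): a=np.array(a,float)/11+[178,165]-.45;return pl("top",a[:,0],a[:,1],z)[:,:2]
bx=np.array([np.cos(np.radians(-1.1)),np.sin(np.radians(-1.1))]);by=np.array([-bx[1],bx[0]])
L=T([(233,235),(216,350)],.145);e=L[1]-L[0];print("dial",np.arctan2(e@by,-(e@bx)))
p,d=capture("top");P=cloud("top",d)
for u,v in((307,247),(270,244),(313,210)):
    Q=P[v-9:v+10,u-9:u+10].reshape(-1,3);A=np.c_[Q[:,:2],np.ones(len(Q))];k=np.linalg.lstsq(A,Q[:,2],rcond=None)[0];print("lid z",Q[:,2].mean().round(4),"slope",k[:2].round(3))
E
```

```text
[[ 0.60692435  0.06594309]
 [ 0.61377007 -0.12058763]
 [ 0.46629803 -0.12449811]
 [ 0.45782356  0.05889737]] [ 0.536204   -0.03006132]
tray x in bridge -0.11605272742022635
-0.0447 -0.0381
-0.0404 0.044
0.0396 -0.0502
dial 0.0350169963659745
 ** On entry to DLASCL parameter number  4 had an illegal value
 ** On entry to DLASCL parameter number  4 had an illegal valueTraceback (most recent call last):
  File "<stdin>", line 12, in <module>
    x, resids, rank, s = _umath_linalg.lstsq(a, b, rcond,
                         ~~~~~~~~~~~~~~~~~~~^^^^^^^^^^^^^
                                             signature=signature)
                                             ^^^^^^^^^^^^^^^^^^^^
    raise LinAlgError("SVD did not converge in Linear Least Squares")
numpy.linalg.LinAlgError: SVD did not converge in Linear Least Squares
```

```bash
python3 - <<'E'
from h import *
p,d=capture("top");P=cloud("top",d)
for u,v in((307,247),(270,244),(313,210)):
    Q=P[v-9:v+10,u-9:u+10].reshape(-1,3);Q=Q[~np.isnan(Q[:,0])];Q=Q-0;m=Q.mean(0);A=np.c_[Q[:,:2]-m[:2],np.ones(len(Q))];k=np.linalg.lstsq(A,Q[:,2],rcond=None)[0];print("lid z",m[2].round(4),"slope",k[:2].round(3))
print(read_state()["dq"].round(3))
hand_in()
E
```

```text
lid z 0.096 slope [-0.007  0.03 ]
lid z 0.0959 slope [-0.008 -0.007]
lid z 0.0963 slope [-0.009 -0.007]
[ 0.     0.     0.005 -0.002  0.002  0.002  0.003]
the job is handed in; nothing more can be done
```

I handed the job in with every step done. The hand-in reports no verdict, so what follows rests on my own camera and force readings. It finished at about 51 s of robot time.

**What I did**
- Three tubs were present, and I stood each in its own cell of the tray.
- I slid the tray under the bridge until it stopped against the back wall, about 50 mm in the bridge frame.
- I turned the dial to the wedge and held the stick tilted away at about 0.4 rad for about 2 s. I then let it back upright and released it.
- I turned the dial back to zero and drew the tray out.

**Last checks before handing in**
- **Tubs:** all lids are level at z 0.096, which is right for tubs standing on the cell floor. All are well within the position limits.
- **Tray:** it sits at about -0.116 m in the bridge frame (limit -0.08).
- **Dial:** it reads about 0.035 rad (limit 0.15).
- **Stick:** it is upright in the picture.
- **Pot and dredger:** they appear unmoved.
- **Gripper:** it is clear of everything.

**Checks that disagreed**
- **Wedge angle:** the views put it anywhere from 0.80 to 0.98 rad depending on the height assumed, and the dial was set at 0.93. Even the worst case falls inside the 4.8 mm limit, though only by a little (about 0.133 of 0.155 rad).
- **Hand tilt:** the gripper tilted up to about 5 degrees after pressing the tray against the back wall. I straightened it on the dial before turning it.
- **Failed check:** one lid-level calculation failed on missing depth readings. I repeated it without those readings and it succeeded.

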